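# Lock the slide carrier with its tapered key

### The arm

A 6-joint arm with a two-finger parallel gripper is mounted at the origin on the work surface. World frame = base frame: x ahead of the robot, y to its left, z up, the work surface at z = 0. Lengths are in mm, angles in rad, forces in N, time in s.
With the tool pointing down it reaches from about 350 to 850 mm from the base axis. Payload 8.1 kg.
Tool frame: the origin (TCP) lies midway between the tips of the shut fingers; the grasp point (between the pads) lies 19 mm behind it; z points along the fingers, y is the direction in which the jaws open and shut (so a half turn about z gives the same grasp; the last joint's range is limited). The gripper opens to 93 mm and grips with 3 to 60 N. Pads are 15 mm wide; open, the fingers measure 128 mm over their backs; the gripper's body (75 mm by 188 mm) begins 65 mm behind the grasp point.
Start: joints at [1.085, 0.13, 1.488, -0, 1.523, -0.085], TCP at [234.072, 552.463, 218.635] pointing down, gripper open.
Joint ranges: [-2.96, 2.96], [-0.89, 2.26], [0.02, 2.5], [-1.34, 4.48], [0, 2.73], [-2.66, 2.66]. Speed limits (rad/s): [2.39, 2.39, 2.79, 3.14, 3.14, 3.14].

### API

Orientations are given as a unit quaternion [x, y, z, w].
In Python, from rig import env gives the robot as it stands.
- The arm moves only by the tool send_rows, never from a script. Its argument "plan" is a list of rows, each a list of 7 numbers: the closure, from 0 (fully open) to 1 (shut), then the shift along the tool's x, y, z in m, then the turn, a rotation vector about the tool's x, y, z in rad. In form: [[claw, dx, dy, dz, wx, wy, wz], ...]. A call has 1 to 10 rows; each row shifts and turns the commanded pose from where the row before left it, along the tool's axes as they then stand; what a row does not reach is not made up. A row lasts 1/10 s, in which the tool goes at most 50 mm and 8.59 degrees, less where a joint would pass 70% of its speed; a pose out of reach is approached as far as the arm can. A call with a gripper value outside its range is refused whole. The fingers move at their own pace and stop on an object; the grip force is fixed at half the most. Time passes only in rows, so rows that do not move let the fingers close. It gives the time, the measured TCP pose, the force and the opening at its end, in the units of the state.
- env.state(): the state, without advancing time (a new reading comes with each control period).
- env.capture(name): name is "scene" or "top" or "wrist"; returns the picture (480x640x3 uint8, red, green, blue); there is no depth.
- env.camera_model(name): a dict with "fx", "fy", "cx", "cy" (pixels), "eye" and "attitude" of the camera in the world. Camera axes: x right, y up, looking along -z (the intrinsics and any distortion apply to the point x, -y, -z); pixel columns grow to the right and rows downward; lengths in mm; the calibration is good to about 2 mm. The wrist camera is an equidistant fisheye: a pixel r from the principal point sees the ray r / f radians off the axis. A picture is of the moment at which its call begins: read the wrist's pose just before it. camera_model takes no time and is no camera call; for the wrist camera it gives the pose at the moment of the call.
- env.finish_job(): hands the job in, once; it reports no verdict.
Trained networks look in the newest picture that a camera, given by its name, has taken for a name from the list of things; names that differ only in an ending like _2 or _b are one class to them, and where a whole thing is asked for, a point or a joint stands for the part that bears it (a point fixed in the world has none). Each returns a list of dicts, best first, with "conf" (0 to 1); they miss things now and then, are a little off and sometimes report something else, mostly with a low value. They report only what shows in the picture. A call takes as long as a camera call. They do not tell look-alikes from the thing itself.
- env.recognise(camera, target): "centre" ([x, y, z] in mm, in the coordinates of the camera as it stood for that picture, good to about 4 mm: the middle of the surface that is visible of it).
- env.trace(camera, target): "mask" (480x640 bool, what is visible of it).
- env.place_of(camera, target): "centre" ([x, y, z] in mm, in the coordinates of the camera as it stood for that picture, good to about 4 mm: a listed point, or the origin of a listed thing).
The state is a dict: "t": time; "q": joint angles; "dq": joint speeds; "effort": joint torques, N m; "position": TCP position; "tcp_rot": TCP orientation; "wrist_force": force on the tool from outside, world axes, zero at the start; "torque": the same for the moment, N m; "finger_gap": opening from 0.0 (shut) to 1.0 (fully open).
Only numpy, scipy, OpenCV 4.12 (cv2) and the standard library are available. Lean on these libraries where they do the work, as an engineer would, in place of code of your own. Each camera call takes 0.05 s, during which the arm holds its last target.

### The job

Lock the microscope slide carrier for a long scan: draw the carrier towards the robot, pressing down on its rubber pad and pulling, until it is against its front stop. Then take the tapered key with the square head from the rack, set it tip first in the slanted pocket that has opened behind the carrier and let go of it while its head still stands clear of the jaws, and tap (or firmly push) it down with the closed fingers until it is tight and its head is down on the jaws. Leave the round-headed key, the jars, the bottle and the other things on the bench where they are.

Things in the scene. Friction and masses are not known exactly. Their poses are not given: they have to be found in the camera images.
- stage: Fixed black stage, base 315 x 130 x 30 mm. Origin on the bench under the pocket's mouth; its -x is the way the carrier is drawn (roughly to the robot); base from x = -165 to +150 mm. Steel front stop at x = -151 mm, 43 mm high; side rails 47 mm high at y = +-56 mm, x -150 to -20 mm; grey jaw housing 70 mm high, x +65 to +150 mm.
- carrier (a joint): Travel in m of the flat aluminium slide carrier (180 x 94 mm, top 41 mm above the bench, glass slide near its front): 0 fully back, 0.045 against the front stop (along stage -x); starts at 0 to 0.020; about 1.5 N of friction. At its rear a 12 mm wide steel tongue leans to the robot, 85 mm high; with the carrier back it sits between the two jaws and closes the pocket.
- grip_pad (a point): Centre of the top of the black rubber pad (44 mm along x, 50 mm along y) on the carrier, 43 mm above the bench; moves with the carrier. It lies 40 mm towards the robot from the stage origin when the carrier is fully back, 85 mm when drawn.
- pocket (a point): Centre of the key pocket's mouth, 85 mm above the bench, fixed. z axis: out of the pocket along its axis, leaning 30 degrees from vertical to the robot (stage -x); y = stage y; x across the gap, from tongue to jaws. Carrier drawn, the gap is 12.8 mm at the mouth, narrowing 0.2 mm per mm of depth like the key; 37 mm long in y. The loose key drops to 34 mm depth: shoulder 12 mm clear.
- jaw (a joint): Spring-backed steel fork jaw on the pocket's far side: m of travel away from the tongue, 0 at rest, about 0.0026 with the key home. Spring 6 N at rest plus 5 N per mm; driving the key takes up to about 17 N, rising as it goes in, and it then stays by friction. Side cheeks (outside 46 mm apart in y) end 4 mm below the mouth.
- key: The tapered key, plain steel, about 0.16 kg, tip down in the rack. Origin at the middle of the tip, z along the key to its head. Blade 46 mm long, 30 wide (y), 6 thick (x) at the tip, 15.2 at the head; symmetrical, fits either way round. Head: square block 24 (x) x 30 (y) x 26 mm (z 46 to 72 mm); grip it across y. In the rack the tip is 15 mm above the bench.
- key_shoulder (a point): Centre of the key's cross-section at the underside of the head, 46 mm from the tip on the key's axis. It is at the pocket's mouth (pocket point) when the key is fully home.
- key_top (a point): Centre of the top face of the key's head, 72 mm from the tip.
- rack: Fixed grey plastic key rack, 100 x 60 x 45 mm, origin under its centre; two slots, 15 x 34 mm, 30 mm deep, at x = -24 and +24 mm on its own x axis. The tapered key stands in one and the spare in the other (either way round).
- spare: A bystander: parallel steel key with a round head (28 mm diameter, 16 mm tall), 66 mm long in all, in the other slot of the rack. Origin at its tip.
- jar_a: A bystander: small white jar with green lid, 42 mm diameter, 60 mm tall, beyond the rack. Origin under its centre.
- jar_b: A bystander: jar like jar_a, further off.
- jar_c: A bystander: small amber jar, 38 mm diameter, 40 mm tall, between the rack and the stage. Origin under its centre.
- bottle: A bystander: clear bottle with white cap, 60 mm diameter, 110 mm tall, on the right. Origin under its centre.
- dish: A bystander: glass dish, 86 mm diameter, 14 mm tall, on the right. Origin under its centre.
- slide_box: A bystander: white slide box 90 x 70 x 30 mm, on the right. Origin under its centre.
Not all that is in view belongs to the job. What is shaped like the key but orange or yellow is not meant.

How it is judged:
By the outcome, as a careful person would: the job done as asked, in the order asked, and still so for the second after the job is handed in, with the robot touching nothing.
It also fails if it takes over 58 s, if anything falls off the work surface, if the arm or the gripper's body presses on something with over 40 N, if the wrist force passes 120 N, or if a joint passes its speed limit or range.

## Working session

There is one attempt and no reset: what is moved stays moved. The work goes in short steps, Python scripts to look and compute and a tool call to move; the robot and the scene stay as the last step left them, time stands still between calls to the robot, and variables do not carry over. Pictures are saved under pics/ and viewed, and the job is handed in when it is done.

Besides the shell and the picture viewer there is one more tool, called after "Emit:" as name(argument=value, ...) on one line, values as JSON. send_rows: Moves the arm, as the interface text tells. Its arguments: {"type":"object","properties":{"plan":{"type":"array"}},"required":["plan"]}

```bash
ls; mkdir -p pics; python3 - <<'E'
from rig import env
import cv2
print(env.state())
for n in ("scene","top","wrist"):
    im=env.capture(n); cv2.imwrite(f"pics/{n}0.png",im[:,:,::-1]); print(n,env.camera_model(n))
E
```

```text
pics
{'t': 0.0, 'q': array([ 1.08461441e+00,  1.31158266e-01,  1.48924709e+00, -4.77497598e-06,
        1.52301491e+00, -8.54044834e-02]), 'dq': array([-0.00159342, -0.00267963, -0.00151856, -0.00062778,  0.0008363 ,
       -0.00057731]), 'effort': array([ 1.45286343e-03, -5.59847188e+01, -4.91762817e+01,  7.70515809e-02,
        3.54996650e-02, -1.45638664e-04]), 'position': array([233.80007743, 551.96209544, 217.60686445]), 'tcp_rot': array([ 1.99050085e-01,  9.79988892e-01, -8.77414530e-04, -2.55331455e-04]), 'wrist_force': array([ 0.06543538, -0.3123276 , -0.04231024]), 'torque': array([0.00338456, 0.01339884, 0.02310161]), 'finger_gap': 0.9998698242135038}
scene {'fx': 488.74216674253694, 'fy': 488.74216674253694, 'cx': 324.95794255723627, 'cy': 244.75494984542155, 'eye': array([1179.37237841, -466.87272902,  675.31324329]), 'attitude': array([0.3739049 , 0.20594459, 0.41386381, 0.80405143])}
top {'fx': 539.2425544617123, 'fy': 539.2425544617123, 'cx': 319.5042439762452, 'cy': 237.63562754091245, 'eye': array([ 338.21688807,  -21.64607922, 1241.6880204 ]), 'attitude': array([ 0.06574314, -0.07305091, -0.70350264,  0.70386465])}
wrist {'fx': 371.64829954431775, 'fy': 371.64829954431775, 'cx': 321.1289664966575, 'cy': 243.70540822553082, 'eye': array([168.48925981, 580.44405793, 384.26913138]), 'attitude': array([-0.1086384 , -0.07057562,  0.54764896,  0.82661805])}
```

View pics/scene0.png

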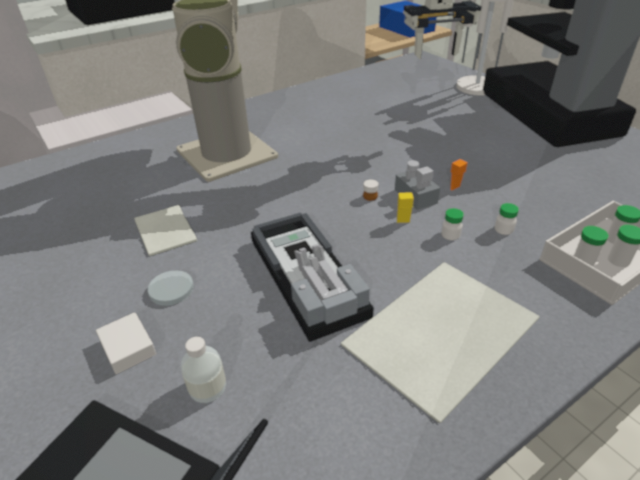

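View pics/top0.png

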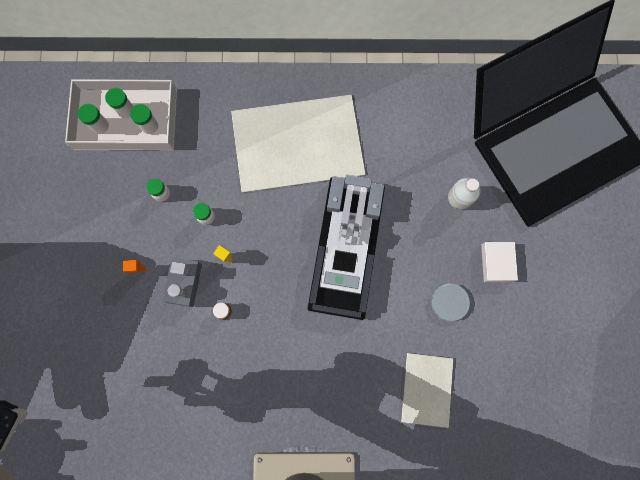

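View pics/wrist0.png

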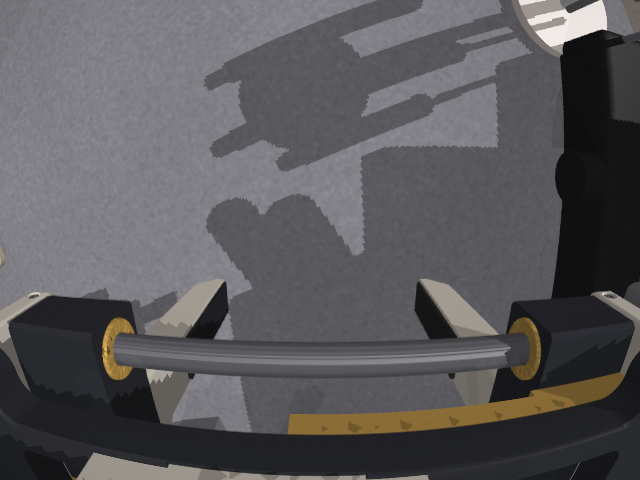

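The scene shows the stage at about (310,270) and the rack at (417,185). The top view shows the stage from (350,180) to (340,315), the rack at (182,283) and the grey square head at (178,268).

Things that could be taken for the key, by top-view pixel: the grey square head (178,268), the round head (174,290), the yellow decoy (222,254) and the orange decoy (131,266). I choose the grey square head.

```bash
cat > h.py <<'E'
from rig import env
import numpy as np, cv2
from scipy.spatial.transform import Rotation as R
def c2w(m,p): return m['eye']+R.from_quat(m['attitude']).apply(p)
def px2w(m,u,v,z):
    d=R.from_quat(m['attitude']).apply([(u-m['cx'])/m['fx'],-(v-m['cy'])/m['fy'],-1.0])
    return m['eye']+d*(z-m['eye'][2])/d[2]
def w2px(m,p):
    c=R.from_quat(m['attitude']).inv().apply(np.asarray(p,float)-m['eye'])
    return m['cx']+m['fx']*c[0]/-c[2], m['cy']-m['fy']*c[1]/-c[2]
def triang(obs):
    A=np.zeros((3,3));b=np.zeros(3)
    for m,u,v in obs:
        d=R.from_quat(m['attitude']).apply([(u-m['cx'])/m['fx'],-(v-m['cy'])/m['fy'],-1.0]);d/=np.linalg.norm(d)
        P=np.eye(3)-np.outer(d,d);A+=P;b+=P@m['eye']
    return np.linalg.solve(A,b)
E
python3 - <<'E'
from h import *
for n in ("top","scene"):
    m=env.camera_model(n); env.capture(n)
    for t in ("pocket","grip_pad","key_top","key_shoulder","stage","rack","spare","jar_c"):
        r=env.place_of(n,t)
        print(n,t,[(np.round(c2w(m,x['centre']),1).tolist(),round(x['conf'],2)) for x in r[:3]])
im=cv2.imread("pics/top0.png")
a=cv2.resize(im[160:330,290:400],None,fx=4,fy=4,interpolation=cv2.INTER_CUBIC)[:600]
b=cv2.resize(im[240:330,110:250],None,fx=5,fy=5,interpolation=cv2.INTER_CUBIC)
cv2.imwrite("pics/ca.png",a);cv2.imwrite("pics/cb.png",b)
im=cv2.imread("pics/scene0.png")
cv2.imwrite("pics/cc.png",cv2.resize(im[200:350,240:390],None,fx=4,fy=4,interpolation=cv2.INTER_CUBIC))
cv2.imwrite("pics/cd.png",cv2.resize(im[140:250,350:490],None,fx=5,fy=5,interpolation=cv2.INTER_CUBIC))
E
```

```text
top pocket [([567.5, -98.5, 80.7], 0.8), ([527.5, -449.2, -2.0], 0.62)]
top grip_pad [([520.6, -92.9, 42.7], 0.89)]
top key_top [([506.8, 380.3, 70.6], 0.49), ([498.5, 272.4, 84.7], 0.46)]
top key_shoulder [([500.3, 273.4, 63.1], 0.76), ([527.2, -447.7, 0.7], 0.7), ([537.7, 178.5, 45.1], 0.65)]
top stage [([566.9, -97.0, 2.2], 0.64)]
top rack [([478.5, 275.6, -0.3], 0.74)]
top spare [([452.6, 281.1, 10.4], 0.51)]
top jar_c [([637.6, 231.0, -5.3], 0.89), ([693.8, 340.4, -0.8], 0.76), ([416.1, 182.0, -1.6], 0.76)]
scene pocket [([567.0, -97.4, 85.4], 0.78)]
scene grip_pad [([522.5, -91.0, 45.7], 0.9)]
scene key_top [([508.5, 383.2, 70.7], 0.91), ([500.0, 272.9, 91.0], 0.7), ([534.3, 179.0, 76.2], 0.66)]
scene key_shoulder [([538.7, 183.0, 47.6], 0.95), ([496.4, 270.3, 61.0], 0.69)]
scene stage [([564.6, -99.3, -2.3], 0.63)]
scene rack [([477.3, 279.1, 0.3], 0.62)]
scene spare [([453.1, 277.4, 15.4], 0.75)]
scene jar_c [([687.1, 346.0, 2.2], 0.82), ([409.4, 182.5, 2.4], 0.77), ([633.3, 233.4, 1.1], 0.72)]
```

View pics/ca.png

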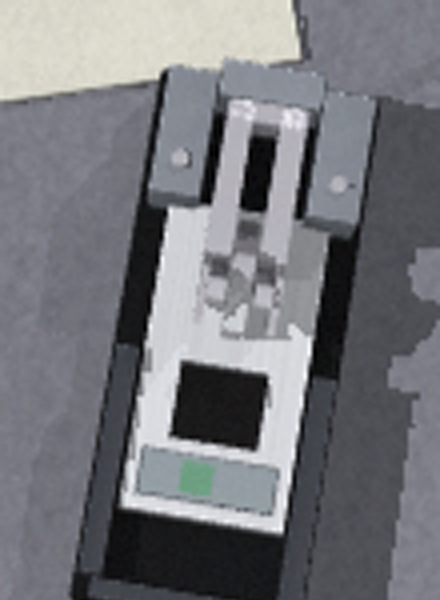

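View pics/cb.png

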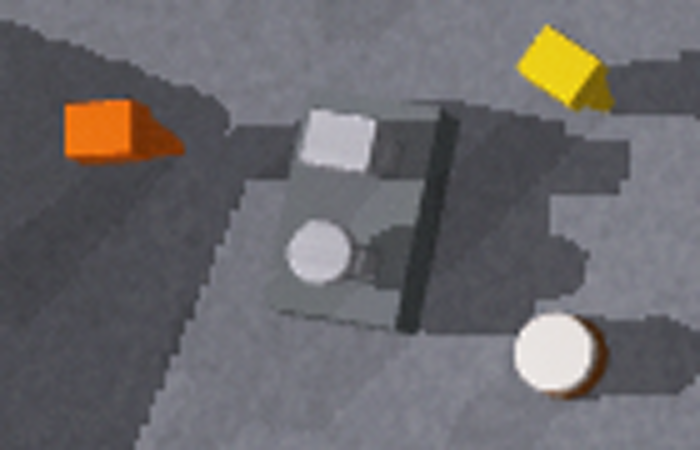

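View pics/cc.png

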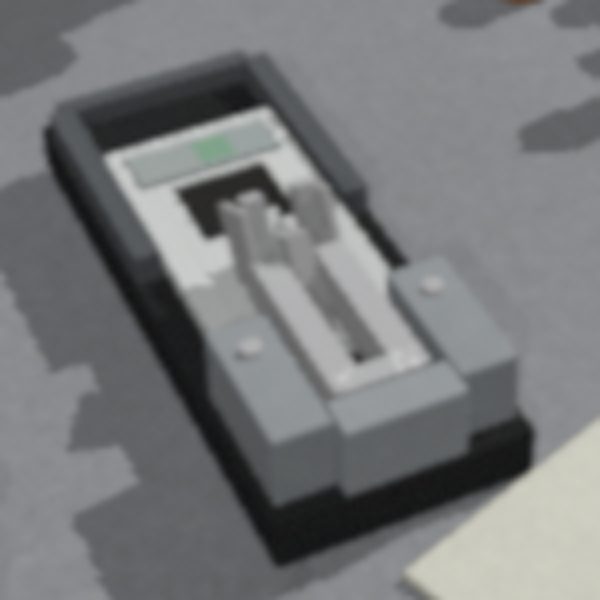

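View pics/cd.png

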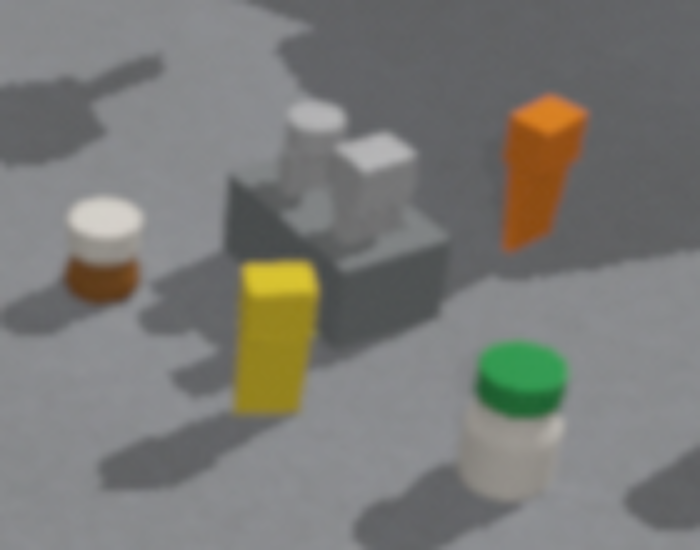

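The crops confirm it: the grey square-headed key is at (340,140) in the rack crop, next to the round head at (318,252). The orange and yellow decoys stand apart. Next I work out the yaws and refine the positions.

```bash
python3 - <<'E'
from h import *
m=env.camera_model("top")
def A(x,y,z,o=(290,160),s=4): return px2w(m,o[0]+(x+.5)/s-.5,o[1]+(y+.5)/s-.5,z)
P=[A(*p,43) for p in ((182,362),(268,372),(259,450),(172,438))]
print("pad",np.round(np.mean(P,0),1))
ang=lambda d: np.degrees(np.arctan2(d[1],d[0]))
print(ang(P[0]-P[3]),ang(P[1]-P[2]), ang(P[0]-P[1])-90,ang(P[3]-P[2])-90, [np.linalg.norm(P[i]-P[i-1]) for i in range(4)])
C=[A(*p,41) for p in ((121,507),(281,535))]; print("carr front",C,ang(C[0]-C[1])-90,np.linalg.norm(C[0]-C[1]))
# housing corners z=70
H=[A(*p,70) for p in ((167,66),(378,98),(354,238),(150,195))]
print("housing",[np.round(h,1) for h in H], ang(H[0]-H[3]),ang(H[1]-H[2]),ang(H[0]-H[1])-90)
# rails tops outer edges z=47
L=[A(*p,47) for p in ((115,343),(73,575))];Rr=[A(*p,47) for p in ((337,378),(300,600))]
print("rails",ang(L[0]-L[1]),ang(Rr[0]-Rr[1]))
o=(110,240)
K=[A(*p,87,o,5) for p in ((315,108),(377,116),(368,172),(303,165))]
print("keytop",np.round(np.mean(K,0),1),[np.linalg.norm(K[i]-K[i-1]) for i in range(4)],ang(K[0]-K[3]),ang(K[1]-K[2]),ang(K[0]-K[1])-90,ang(K[3]-K[2])-90)
S=A(319,252,81,o,5);print("spare",S, "rack axis",ang(np.mean(K,0)-S))
Q=[A(*p,45,o,5) for p in ((308,97),(458,108),(414,333),(266,308))]
print("rack?",ang(Q[0]-Q[3]),ang(Q[1]-Q[2]),np.round(np.mean(Q,0),1))
E
```

```text
pad [523.6 -90.8  43. ]
-7.73499834855886 -7.283965553424649 -6.6594910199866035 -7.865558888170355 [np.float64(43.6245208708275), np.float64(48.81206062747635), np.float64(44.6541190412222), np.float64(49.15510281298871)]
carr front [array([466.53584835, -34.9475406 ,  41.        ]), array([ 450.97936038, -123.99889369,   41.        ])] -9.909077560096932 90.39993254896669
housing [array([713.9, -60.9,  70. ]), array([ 695.3, -180.2,   70. ]), array([ 614. , -164.8,   70. ]), array([638.5, -51. ,  70. ])] -7.469043728705783 -10.695797261117727 -8.838646316290877
rails -10.099139880361411 -10.47097305841379
keytop [501.9 271.6  87. ] [np.float64(25.069976140574376), np.float64(27.087208263146824), np.float64(24.465532118452614), np.float64(28.179434286909206)] -8.816232202568733 -6.309561610706176 -7.340100655150479 -6.119893569751895
spare [454.27632167 280.0277076   81.        ] rack axis -9.996754808435776
rack? -8.14450696181509 -8.572531032857093 [476.3 271.5  45. ]
```

```bash
cat >> h.py <<'E'
def tgt(pos,yaw,tilt):
    """yaw deg of stage x in world; tilt deg; returns rotation: tool z=(sin t,0,-cos t) in stage, tool y=stage y*sgn"""
    t=np.radians(tilt); z=np.array([np.sin(t),0,-np.cos(t)]); y=np.array([0,1.,0]); x=np.cross(y,z)
    return R.from_euler('z',yaw,degrees=True)*R.from_matrix(np.c_[x,y,z])
def delta(pos,Rt):
    s=env.state(); Rc=R.from_quat(s['tcp_rot'])
    print('pos',np.round(s['position'],1),'F',np.round(s['wrist_force'],1),'gap',round(s['finger_gap'],3),'t',s['t'])
    print('rotvec tool',np.round((Rc.inv()*Rt).as_rotvec(),4))
    d=np.asarray(pos)-s['position']
    print('shift in current tool axes mm',np.round(Rc.inv().apply(d),1),' in target axes',np.round(Rt.inv().apply(d),1))
E
python3 - <<'E'
from h import *
delta([512,-89,95],tgt(0,-8.7,0) if 0 else tgt(None,-8.7,0))
E
```

```text
pos [234.1 552.5 218.7] F [ 0.7 -0.1 -0.4] gap 0.999 t 1.05
rotvec tool [ 0.      0.     -0.2489]
shift in current tool axes mm [-506.1 -482.2  123.7]  in target axes [-371.7 -592.   123.7]
```

Emit:
send_rows(plan=[[1,0,0,0,0,0,-0.1245],[1,0,0,0,0,0,-0.1245],[1,-0.025,-0.04,0,0,0,0],[1,-0.025,-0.04,0,0,0,0],[1,-0.025,-0.04,0,0,0,0],[1,-0.025,-0.04,0,0,0,0],[1,-0.025,-0.04,0,0,0,0],[1,-0.025,-0.04,0,0,0,0],[1,-0.025,-0.04,0,0,0,0],[1,-0.025,-0.04,0,0,0,0]])

```text
t: 2.05
position: [383.8, 204.2, 219.0]
tcp_rot: [0.076, 0.997, 0.0, 0.0]
wrist_force: [1.1, 0.2, 0.3]
finger_gap: 0.192
```

Emit:
send_rows(plan=[[1,-0.025,-0.04,0,0,0,0],[1,-0.025,-0.04,0,0,0,0],[1,-0.025,-0.04,0,0,0,0],[1,-0.025,-0.04,0,0,0,0],[1,-0.025,-0.04,0,0,0,0],[1,-0.025,-0.04,0.02,0,0,0],[1,-0.02,-0.03,0.03,0,0,0],[1,0,0,0.03,0,0,0],[1,0,0,0.03,0,0,0]])

```text
t: 2.95
position: [510.4, -87.1, 108.0]
tcp_rot: [0.077, 0.997, -0.0, 0.0]
wrist_force: [0.6, 0.5, 0.2]
finger_gap: 0.005
```

```bash
python3 - <<'E'
from h import *
delta([512,-89,60],tgt(None,-8.7,0))
print(env.state()['q'])
for n in ("top","scene","wrist"):
    im=env.capture(n)
    if n=="top": c=cv2.resize(im[160:330,290:400],None,fx=3.5,fy=3.5)
    elif n=="scene": c=cv2.resize(im[150:350,230:430],None,fx=3,fy=3)
    else: c=im
    cv2.imwrite(f"pics/{n}1.png",c[:,:,::-1])
E
```

```text
pos [510.4 -87.1 108. ] F [0.6 0.5 0.2] gap 0.005 t 2.95
rotvec tool [-0.      0.0003 -0.0024]
shift in current tool axes mm [-1.9 -1.6 48. ]  in target axes [-1.9 -1.6 48. ]
[-2.68069548e-01 -1.05215001e-02  1.84113677e+00  2.03817056e-05
  1.31069316e+00 -1.68462490e+00]
```

View pics/scene1.png

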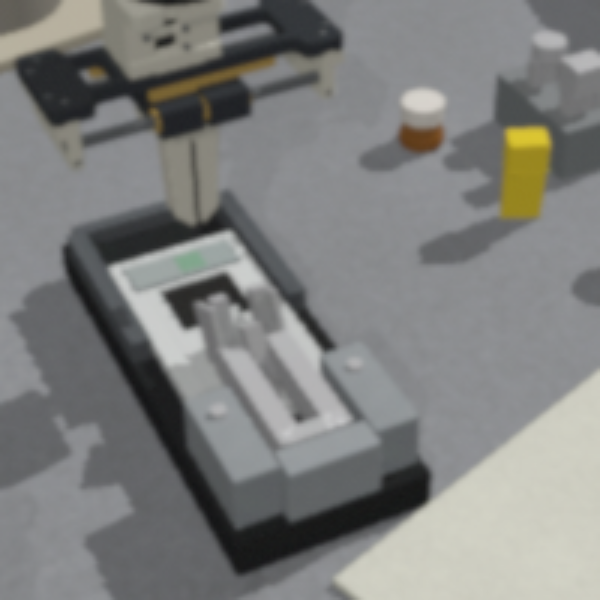

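View pics/wrist1.png

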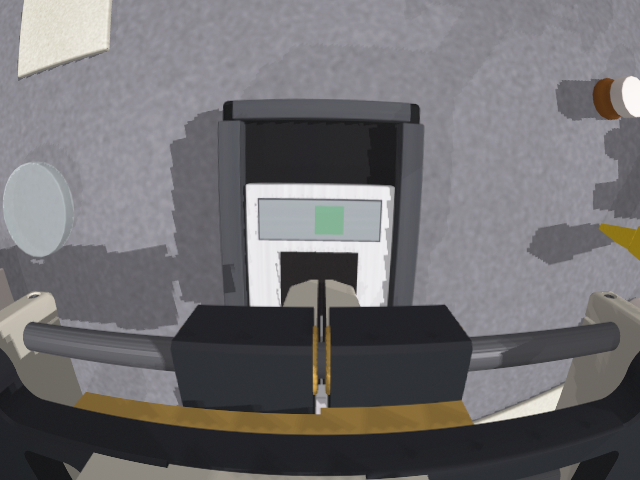

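The wrist view shows the closed fingertips (322,300) over the front of the pad (318,280), with the stage aligned to the tool axes. I go down onto the pad.

Emit:
send_rows(plan=[[1,-0.002,-0.001,0.02,0,0,0],[1,-0.002,-0.001,0.02,0,0,0],[1,0,0,0.015,0,0,0],[1,0,0,0.004,0,0,0],[1,0,0,0.003,0,0,0],[1,0,0,0.002,0,0,0]])

```text
t: 3.7
position: [514.5, -88.3, 46.1]
tcp_rot: [0.076, 0.997, -0.0, 0.001]
wrist_force: [0.1, 0.3, 0.4]
finger_gap: 0.004
```

Emit:
send_rows(plan=[[1,0,0,0.002,0,0,0],[1,0,0,0.0015,0,0,0],[1,0,0,0.001,0,0,0]])

```text
t: 4.0
position: [516.0, -88.7, 43.2]
tcp_rot: [0.076, 0.997, -0.0, 0.002]
wrist_force: [-1.3, 1.5, 15.7]
finger_gap: 0.006
```

Emit:
send_rows(plan=[[1,0.003,0,0.0003,0,0,0],[1,0.006,0,0,0,0,0],[1,0.007,0,0,0,0,0],[1,0.007,0,0,0,0,0]])

```text
t: 4.4
position: [494.0, -84.9, 43.2]
tcp_rot: [0.076, 0.997, -0.0, 0.003]
wrist_force: [2.9, 3.4, 10.8]
finger_gap: 0.005
```

```bash
python3 - <<'E'
from h import *
im=env.capture("wrist");cv2.imwrite("pics/w2.png",im[:,:,::-1])
E
```

```text
(no output)
```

View pics/w2.png

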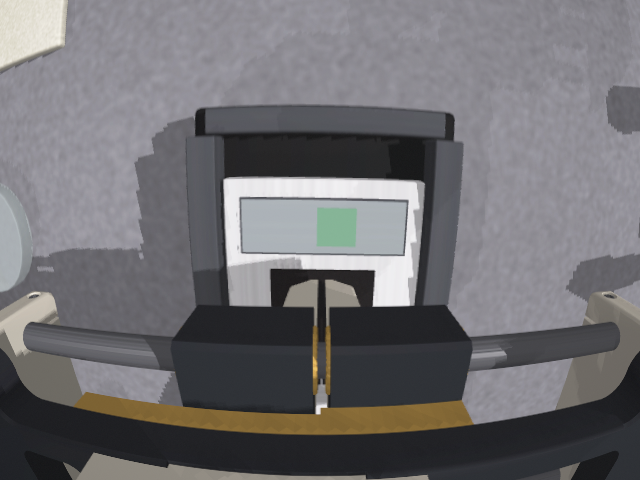

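The carrier follows the fingers: in the wrist view its front edge is at row 180 and the stop at row 135. I keep pulling.

Emit:
send_rows(plan=[[1,0.006,0,0.0003,0,0,0],[1,0.006,0,0,0,0,0],[1,0.004,0,0,0,0,0],[1,0.003,0,0,0,0,0]])

```text
t: 4.85
position: [475.5, -82.0, 43.2]
tcp_rot: [0.076, 0.997, 0.0, 0.004]
wrist_force: [1.6, 4.5, 12.1]
finger_gap: 0.003
```

```bash
python3 - <<'E'
from h import *
im=env.capture("wrist");cv2.imwrite("pics/w3.png",im[90:320,170:480,::-1])
E
```

```text
(no output)
```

View pics/w3.png

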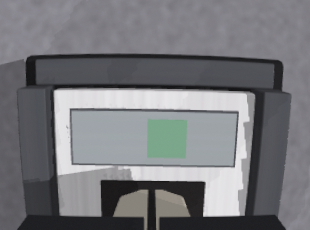

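Emit:
send_rows(plan=[[1,0.002,0,0.0003,0,0,0],[1,0.002,0,0.0,0,0,0],[1,0.002,0,0,0,0,0]])

```text
t: 5.2
position: [470.8, -81.8, 43.2]
tcp_rot: [0.076, 0.997, -0.001, 0.005]
wrist_force: [7.0, 0.1, 8.4]
finger_gap: 0.009
```

```bash
python3 - <<'E'
from h import *
im=env.capture("wrist");cv2.imwrite("pics/w4.png",im[90:320,170:480,::-1])
E
```

```text
(no output)
```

View pics/w4.png

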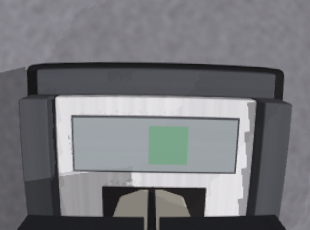

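The pull force has risen to 7 N and the carrier is flush with the stop bar. I give one more firm tug, then lift.

Emit:
send_rows(plan=[[1,0,0,0.001,0,0,0],[1,0.001,0,0,0,0,0],[1,0.001,0,0,0,0,0]])

```text
t: 5.55
position: [470.2, -81.8, 43.2]
tcp_rot: [0.076, 0.997, -0.001, 0.006]
wrist_force: [9.4, 0.1, 11.2]
finger_gap: 0.005
```

Emit:
send_rows(plan=[[1,0,0,-0.01,0,0,0],[1,0,0,-0.03,0,0,0],[1,0,0,-0.04,0,0,0],[1,0,0,-0.04,0,0,0],[1,0.0,0.04,-0.02,0,0,0],[1,0.0,0.045,0,0,0,0],[1,0.0,0.045,0,0,0,0],[0.4,0.0,0.045,0,0,0,0],[0.4,0.0,0.045,0,0,0,0],[0.4,0.0,0.045,0,0,0,0]])

```text
t: 6.55
position: [504.1, 183.0, 179.2]
tcp_rot: [0.076, 0.997, -0.0, -0.0]
wrist_force: [1.8, -0.1, 0.7]
finger_gap: 0.21
```

```bash
python3 - <<'E'
from h import *
print(env.state()['position'],env.state()['wrist_force'],env.state()['finger_gap'])
im={}
for n in ("top","scene"):
    m=env.camera_model(n); im[n]=env.capture(n)
    for t in ("pocket","grip_pad","stage","key_top","key_shoulder","key"):
        r=env.place_of(n,t)
        print(n,t,[(np.round(c2w(m,x['centre']),1).tolist(),round(x['conf'],2)) for x in r[:3]])
    cv2.imwrite(f"pics/{n}5f.png",im[n][:,:,::-1])
c=cv2.resize(im["top"][165:330,290:400],None,fx=3.6,fy=3.6,interpolation=cv2.INTER_CUBIC)
cv2.imwrite("pics/top5.png",c[:,:,::-1])
c=cv2.resize(im["scene"][200:350,240:390],None,fx=4,fy=4,interpolation=cv2.INTER_CUBIC)
cv2.imwrite("pics/scene5.png",c[:,:,::-1])
E
```

```text
[504.1086676  183.00811055 179.16316766] [ 1.79106467 -0.13005806  0.65833973] 0.209975937140785
top pocket [([571.3, -97.5, 81.2], 0.75)]
top grip_pad [([479.3, -84.6, 43.8], 0.95), ([433.7, -332.4, -2.1], 0.44)]
top stage [([564.4, -96.7, 0.2], 0.82)]
top key_top [([540.0, 182.3, 70.3], 0.55), ([496.1, 272.1, 87.7], 0.41)]
top key_shoulder [([511.0, 382.4, 45.1], 0.59), ([535.4, 184.7, 47.6], 0.47), ([503.0, 275.7, 61.0], 0.43)]
top key [([434.9, -331.7, -5.0], 0.68), ([499.7, 270.4, 14.9], 0.62), ([535.9, 181.7, -0.8], 0.61)]
scene pocket [([567.7, -95.3, 84.6], 0.81)]
scene grip_pad [([482.3, -88.4, 44.9], 0.83)]
scene stage [([563.9, -98.7, -1.9], 0.63)]
scene key_top [([504.3, 383.0, 72.9], 0.57), ([500.1, 271.4, 90.8], 0.52)]
scene key_shoulder [([509.0, 379.8, 45.9], 0.9), ([537.6, 181.1, 45.7], 0.79), ([499.8, 273.0, 63.3], 0.59)]
scene key [([508.0, 380.1, 0.5], 0.89), ([534.0, 180.1, 2.8], 0.74), ([499.2, 275.3, 17.5], 0.71)]
```

View pics/top5.png

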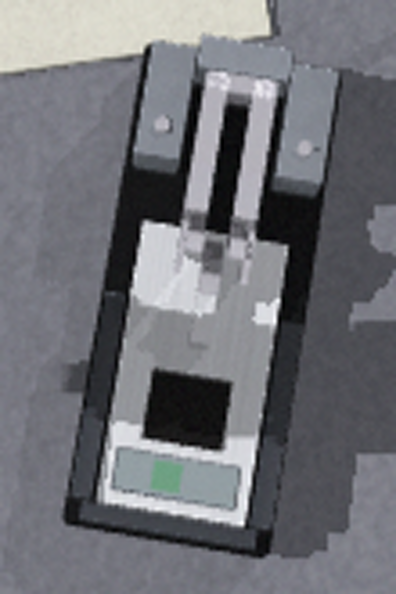

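View pics/scene5.png

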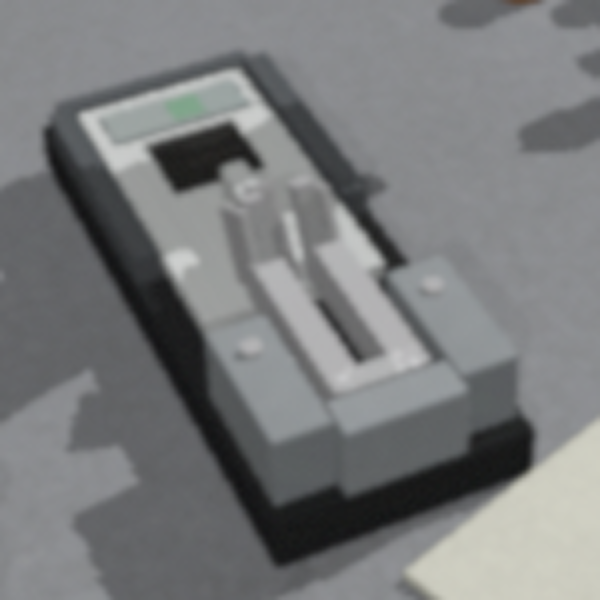

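The carrier is at its stop: in the top view its front edge meets the stop bar at (160,510), and behind the tongue the slot is open. Now the key.

```bash
python3 - <<'E'
from h import *
m=env.camera_model("top")
A=lambda x,y,z:px2w(m,290+(x+.5)/3.6-.5,165+(y+.5)/3.6-.5,z)
P=[A(*p,43) for p in ((152,369),(231,382),(222,449),(144,434))];print(np.mean(P,0))
ang=lambda d: np.degrees(np.arctan2(d[1],d[0]))
F=[A(*p,43) for p in ((66,524),(268,556))];print('stop',F,np.mean(F,0),ang(F[0]-F[1])-90)
delta([500,272.3,110],tgt(None,-8.6,0))
E
```

```text
[484.91604451 -83.5947656   43.        ]
stop [array([413.6509699,  -8.6201208,  43.       ]), array([ 394.2289132, -132.2478419,   43.       ])] [403.93994155 -70.43398135  43.        ] -8.928257821772561
pos [504.5 180.8 178.8] F [-0.6  0.6 -0.6] gap 0.595 t 7.25
rotvec tool [ 0.      0.0001 -0.0026]
shift in current tool axes mm [18.4 89.8 68.8]  in target axes [18.2 89.8 68.8]
```

Emit:
send_rows(plan=[[0.4,0.009,0.045,0,0,0,0],[0.4,0.009,0.045,0,0,0,0],[0.4,0,0,0.03,0,0,0],[0.4,0,0,0.02,0,0,0],[0.4,0,0,0,0,0,0]])

```text
t: 7.75
position: [497.8, 272.2, 125.1]
tcp_rot: [0.076, 0.997, -0.001, -0.003]
wrist_force: [0.4, -0.9, -0.3]
finger_gap: 0.6
```

```bash
python3 - <<'E'
from h import *
delta([500,272.3,57],tgt(None,-8.6,0))
im={}
for n in ("top","scene","wrist"): im[n]=env.capture(n)
cv2.imwrite("pics/w6.png",im["wrist"][:,:,::-1])
c=cv2.resize(im["scene"][120:230,350:480],None,fx=5,fy=5,interpolation=cv2.INTER_CUBIC)
cv2.imwrite("pics/scene6.png",c[:,:,::-1])
E
```

```text
pos [497.8 272.2 125.1] F [ 0.4 -0.9 -0.3] gap 0.6 t 7.75
rotvec tool [-0.0034 -0.0053 -0.0011]
shift in current tool axes mm [-2.5  0.6 68. ]  in target axes [-2.2  0.4 68.1]
```

View pics/w6.png

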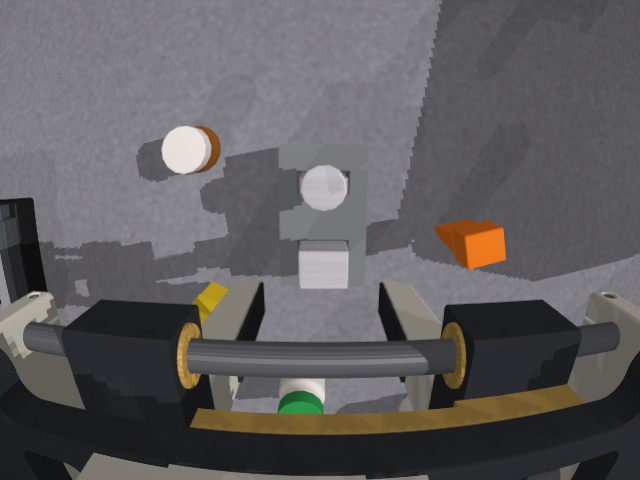

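View pics/scene6.png

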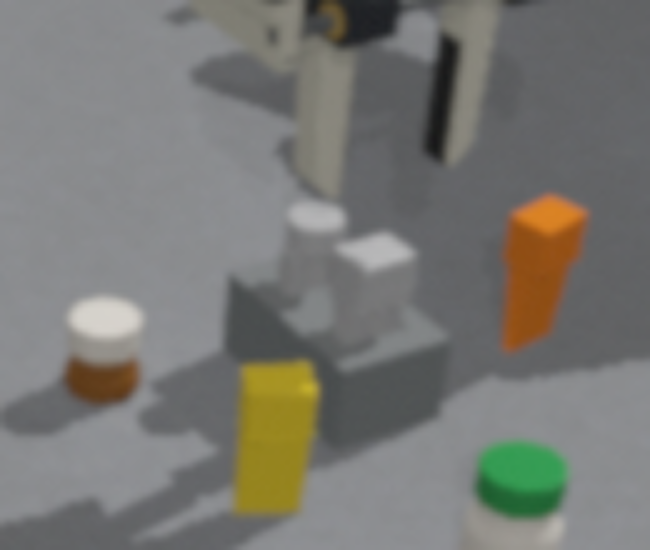

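The wrist view shows the square grey head (324,265) centred between the fingers and the rack aligned with the tool. I measure its x position with the fisheye model.

```bash
cat >> h.py <<'E'
def fish(m,u,v,z):
    x=(u-m['cx'])/m['fx'];y=(v-m['cy'])/m['fy'];r=np.hypot(x,y)
    s=np.sin(r)/r if r>0 else 1
    d=R.from_quat(m['attitude']).apply([x*s,-y*s,-np.cos(r)])
    return m['eye']+d*(z-m['eye'][2])/d[2]
E
python3 - <<'E'
from h import *
m=env.camera_model("wrist")
P=[fish(m,*p,87) for p in((300,249),(349,249),(348,288),(299,287))]
print(np.round(P,1),np.mean(P,0))
print(fish(m,324,187,81))
E
```

```text
[[486.9 262.8  87. ]
 [491.2 291.2  87. ]
 [515.5 287.4  87. ]
 [510.3 258.2  87. ]] [500.96408444 274.89780615  87.        ]
[453.72983919 282.09824152  81.        ]
```

Emit:
send_rows(plan=[[0.4,-0.0025,0.001,0.02,0,0,0],[0.4,0,0,0.025,0,0,0],[0.4,0,0,0.018,0,0,0],[0.4,0,0,0,0,0,0]])

```text
t: 8.3
position: [502.1, 272.7, 64.5]
tcp_rot: [0.076, 0.997, -0.001, -0.001]
wrist_force: [-0.1, 0.7, -0.5]
finger_gap: 0.6
```

Emit:
send_rows(plan=[[0.4,0,0,0.004,0,0,0],[1,0,0,0,0,0,0],[1,0,0,0,0,0,0],[1,0,0,0,0,0,0],[1,0,0,0,0,0,0]])

```text
t: 8.8
position: [503.3, 273.8, 62.5]
tcp_rot: [0.076, 0.997, 0.0, 0.001]
wrist_force: [0.9, 0.5, 2.4]
finger_gap: 0.317
```

The gap is 0.317 × 93 ≈ 29.5 mm, so the 30 mm head is gripped. I lift straight up.

Emit:
send_rows(plan=[[1,0,0,-0.01,0,0,0],[1,0,0,-0.02,0,0,0],[1,0,0,-0.03,0,0,0],[1,0,0,-0.04,0,0,0],[1,0,0,-0.04,0,0,0],[1,0,0,0,0,0,0]])

```text
t: 9.4
position: [506.2, 275.1, 210.0]
tcp_rot: [0.076, 0.997, 0.003, 0.005]
wrist_force: [0.5, -0.2, 0.8]
finger_gap: 0.317
```

```bash
python3 - <<'E'
from h import *
delta([450,-40,250],tgt(None,-8.8,30))
im={}
for n in ("top","scene","wrist"): im[n]=env.capture(n)
cv2.imwrite("pics/w7.png",im["wrist"][:,:,::-1])
cv2.imwrite("pics/scene7.png",cv2.resize(im["scene"][60:230,330:500],None,fx=3.5,fy=3.5)[:,:,::-1])
E
```

```text
pos [506.2 275.1 210. ] F [ 0.5 -0.2  0.8] gap 0.317 t 9.4
rotvec tool [ 6.500e-03 -5.138e-01  2.000e-04]
shift in current tool axes mm [   7.6 -319.7  -42.1]  in target axes [ -13.6 -320.   -38.4]
```

View pics/w7.png

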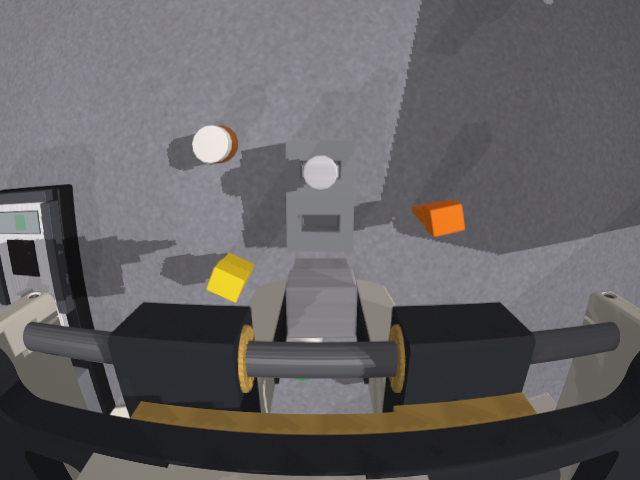

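View pics/scene7.png

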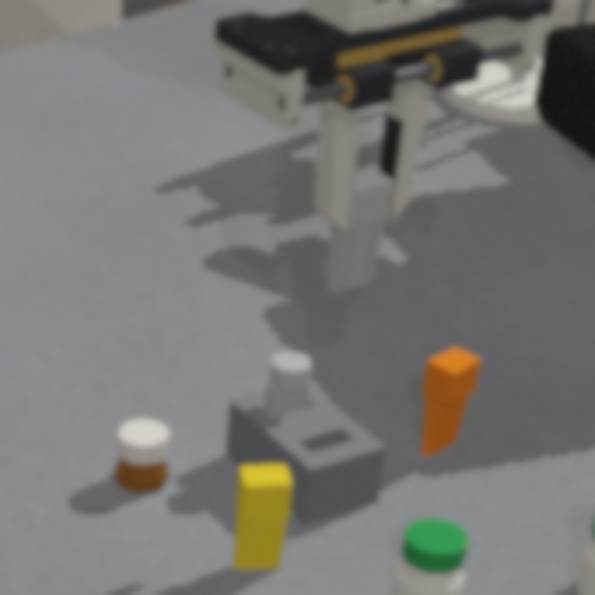

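Key held squarely, with its tip hanging below the fingers; the square slot in the rack is empty. Next I tilt 30° and carry it to the pocket.

Emit:
send_rows(plan=[[1,0,0,-0.01,0.0016,-0.1285,0],[1,0,0,-0.01,0.0016,-0.1285,0],[1,0,0,-0.01,0.0016,-0.1285,0],[1,0,0,0,0.0016,-0.1285,0],[1,0,-0.045,0,0,0,0],[1,0,-0.045,0,0,0,0],[1,0,-0.045,0,0,0,0],[1,0,-0.045,0,0,0,0],[1,0,-0.045,0,0,0,0],[1,0,-0.045,0,0,0,0]])

```text
t: 10.55
position: [456.3, 6.5, 230.2]
tcp_rot: [0.072, 0.965, -0.022, 0.252]
wrist_force: [0.6, -0.3, -1.7]
finger_gap: 0.318
```

```bash
python3 - <<'E'
from h import *
delta([527,-92,155],tgt(None,-8.8,30))
E
```

```text
pos [456.3   6.5 230.2] F [ 0.6 -0.3 -1.7] gap 0.318 t 10.55
rotvec tool [-0.0049 -0.0126  0.005 ]
shift in current tool axes mm [-36.9 -86.1 107.6]  in target axes [-35.9 -86.5 107.6]
```

Emit:
send_rows(plan=[[1,-0.018,-0.043,0,-0.0025,-0.006,0.0025],[1,-0.018,-0.043,0,-0.0025,-0.006,0.0025],[1,0,0,0.04,0,0,0],[1,0,0,0.03,0,0,0],[1,0,0,0.015,0,0,0],[1,0,0,0,0,0,0]])

```text
t: 11.15
position: [515.0, -88.4, 171.4]
tcp_rot: [0.076, 0.964, -0.019, 0.255]
wrist_force: [-0.8, 0.6, -1.4]
finger_gap: 0.322
```

```bash
python3 - <<'E'
from h import *
delta([527,-92,155],tgt(None,-8.8,30))
im={}
for n in ("top","scene","wrist"):
    im[n]=env.capture(n); m=env.camera_model(n)
    for t in ("pocket","key","key_shoulder","key_top"):
        r=env.place_of(n,t)
        print(n,t,[(np.round(c2w(m,x['centre']),1).tolist(),round(x['conf'],2)) for x in r[:3]])
cv2.imwrite("pics/w8.png",im["wrist"][:,:,::-1])
cv2.imwrite("pics/scene8.png",cv2.resize(im["scene"][180:330,250:400],None,fx=4,fy=4,interpolation=cv2.INTER_CUBIC)[:,:,::-1])
cv2.imwrite("pics/top8.png",cv2.resize(im["top"][165:315,280:420],None,fx=4,fy=4,interpolation=cv2.INTER_CUBIC)[:,:,::-1])
E
```

```text
pos [515.  -88.4 171.4] F [-0.8  0.6 -1.4] gap 0.322 t 11.15
rotvec tool [ 0.0007 -0.0072 -0.0034]
shift in current tool axes mm [-2.7 -1.7 20.4]  in target axes [-2.5 -1.7 20.4]
top pocket [([571.8, -94.5, 82.8], 0.63), ([693.8, 342.5, 0.8], 0.33), ([515.6, -86.9, 173.2], 0.17)]
top key [([508.2, 381.5, -2.7], 0.74), ([535.1, -97.5, 128.5], 0.56), ([537.8, 179.3, -0.1], 0.53)]
top key_shoulder [([511.3, 383.1, 43.2], 0.7), ([513.0, -87.3, 168.3], 0.52), ([538.4, 182.6, 47.0], 0.45)]
top key_top [([507.5, 381.2, 71.9], 0.73), ([500.5, -88.9, 189.8], 0.69), ([536.6, 181.5, 71.5], 0.45)]
scene pocket [([564.8, -96.4, 83.9], 0.87), ([408.6, 182.4, -0.4], 0.4)]
scene key [([539.7, -94.4, 140.4], 0.75), ([501.6, -88.4, 203.7], 0.74), ([538.4, 181.0, 2.3], 0.71)]
scene key_shoulder [([535.6, 184.2, 48.5], 0.84), ([511.8, -92.3, 178.3], 0.56), ([509.8, 380.1, 47.1], 0.53)]
scene key_top [([501.5, -90.7, 202.4], 0.79), ([506.2, 382.5, 71.0], 0.66), ([538.0, 182.7, 72.1], 0.62)]
wrist pocket [([567.4, -99.1, 84.5], 0.86)]
wrist key [([535.6, 186.8, -0.2], 0.84), ([540.1, -91.1, 135.2], 0.62)]
wrist key_shoulder [([535.8, 183.7, 46.9], 0.86), ([518.8, -90.5, 174.8], 0.67)]
wrist key_top [([540.0, 182.9, 70.4], 0.96), ([496.6, -87.2, 200.1], 0.86), ([514.5, -90.6, 175.1], 0.34)]
```

View pics/w8.png

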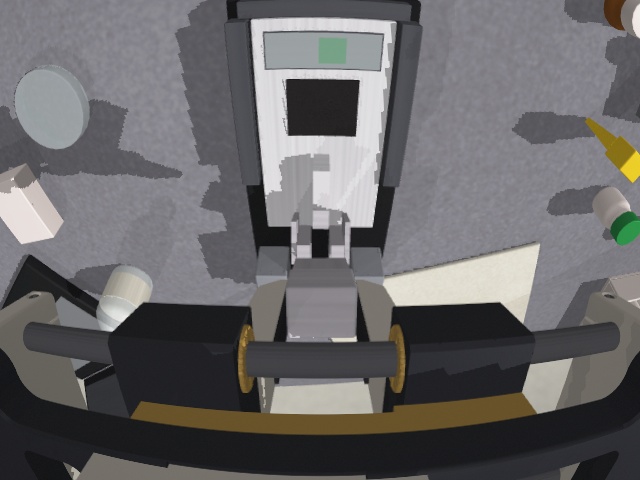

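View pics/scene8.png

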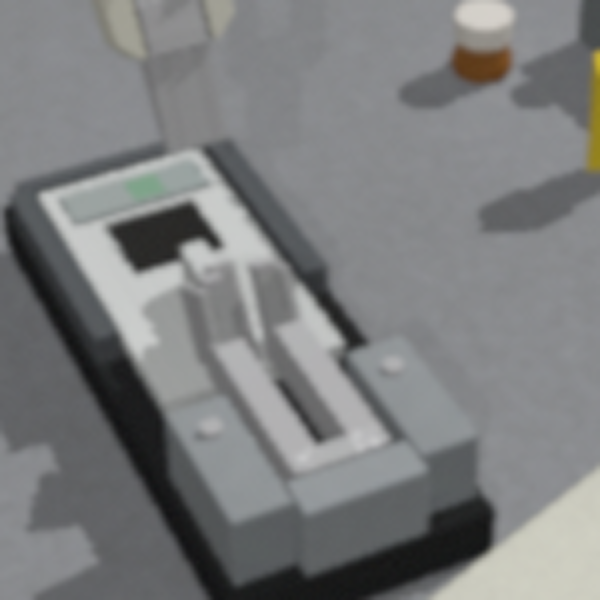

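View pics/top8.png

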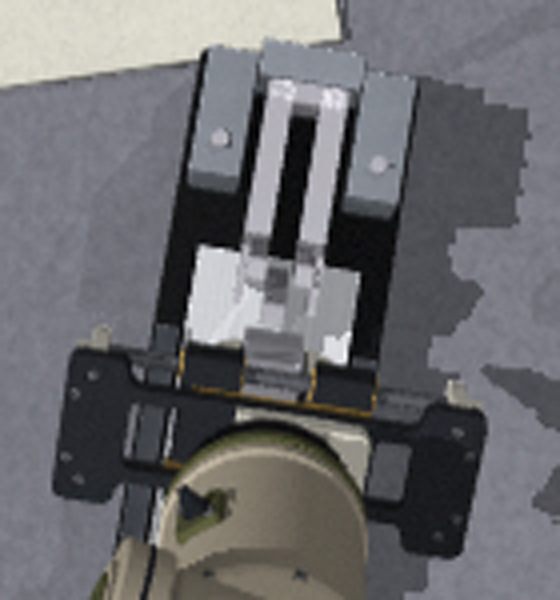

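```bash
cat >> h.py <<'E'
def w2fish(m,p):
    c=R.from_quat(m['attitude']).inv().apply(np.asarray(p,float)-m['eye'])
    x,y,z=c[0],-c[1],-c[2]; th=np.arctan2(np.hypot(x,y),z); k=th/np.hypot(x,y)
    return m['cx']+m['fx']*x*k, m['cy']+m['fy']*y*k
def Pp(yaw=-8.8):
    t=np.radians(30); z=np.array([-np.sin(t),0,np.cos(t)]);y=np.array([0,1.,0])
    return R.from_euler('z',yaw,degrees=True)*R.from_matrix(np.c_[np.cross(y,z),y,z])
E
cat > ov.py <<'E'
from h import *
import sys
o=np.array([567,-97.6,85.]);Rp=Pp()
def poly(z,hx,hy): return [o+Rp.apply([a*hx,b*hy,z]) for a,b in((-1,-1),(-1,1),(1,1),(1,-1))]
st=R.from_euler('z',-8.8,degrees=True)
def S(x,y,z): return np.array([o[0],o[1],0])+st.apply([x,y,z])
def lines():
    L=[(poly(0,6.4,18.5),(0,0,255))]
    L.append(([S(-107,-25,43),S(-107,25,43),S(-63,25,43),S(-63,-25,43)],(0,255,0)))
    L.append(([S(-165,-65,30),S(-165,65,30),S(150,65,30),S(150,-65,30)],(0,255,255)))
    L.append(([S(65,-65,70),S(65,65,70),S(150,65,70),S(150,-65,70)],(255,0,255)))
    return L
tag=sys.argv[1]
for n,(r0,r1,c0,c1),s in (("wrist",(0,300,200,440),2),("scene",(180,330,250,400),4),("top",(165,325,290,400),3.7)):
    im=env.capture(n)[:,:,::-1]; m=env.camera_model(n)
    c=cv2.resize(im[r0:r1,c0:c1],None,fx=s,fy=s,interpolation=cv2.INTER_CUBIC)
    f=w2fish if n=="wrist" else w2px
    for P,col in lines():
        pts=[]
        for i in range(4):
            for k in np.linspace(0,1,8): pts.append(f(m,P[i]*(1-k)+P[(i+1)%4]*k))
        pts=((np.array(pts)-[c0,r0]+.5)*s-.5).round().astype(np.int32)
        cv2.polylines(c,[pts],True,col,1)
    cv2.imwrite(f"pics/ov_{n}_{tag}.png",c)
E
python3 ov.py a
```

```text
(no output)
```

View pics/ov_wrist_a.png

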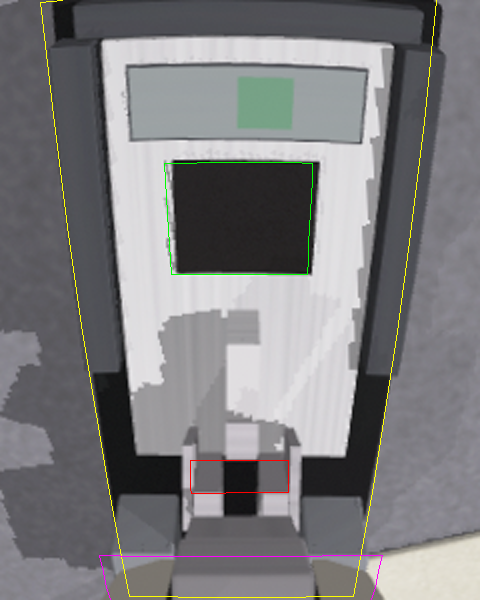

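View pics/ov_scene_a.png

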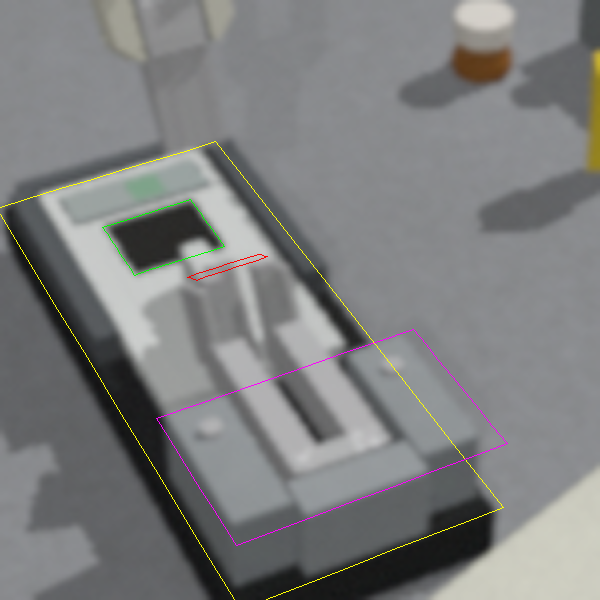

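View pics/ov_top_a.png

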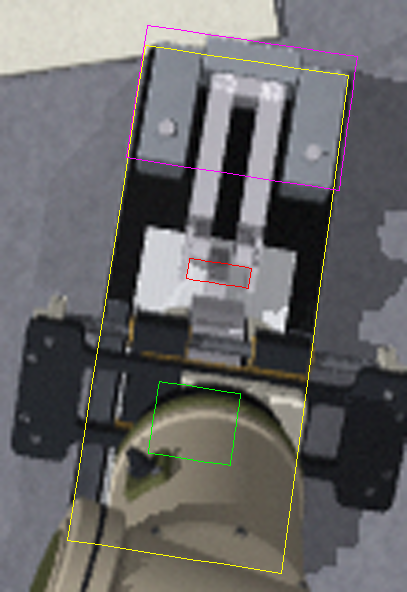

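```bash
python3 - <<'E'
from h import *
from scipy.optimize import least_squares
im=cv2.imread("pics/w8.png")
cv2.imwrite("pics/w8c.png",cv2.resize(im[240:350,270:380],None,fx=5,fy=5,interpolation=cv2.INTER_CUBIC))
s=env.state();m=env.camera_model("wrist");Rt=R.from_quat(s['tcp_rot'])
print('cam in tool',Rt.inv().apply(m['eye']-s['position']))
obs=[((191,517),(3,1,0)),((300,517),(3,-1,0)),((173,572),(12,1,46)),((313,572),(12,-1,46))]
# image left = world -y
def res(p):
    r=[]
    for (u,v),(hx,sg,k) in obs:
        w=s['position']+Rt.apply([hx+p[0],-sg*15+p[1],p[2]-k])
        a=w2fish(m,w); r+= [a[0]-(200+(u+.5)/2-.5),a[1]-((v+.5)/2-.5)]
    return r
f=least_squares(res,[0,0,46]);print(f.x,np.round(f.fun,1))
E
```

```text
cam in tool [  70.93526299    0.51608293 -166.60797103]
[ 5.85485201  0.68613446 21.39185414] [-1.6  7.4  0.1  7.5 -1.1 -5.7  2.3 -5.7]
```

View pics/w8c.png

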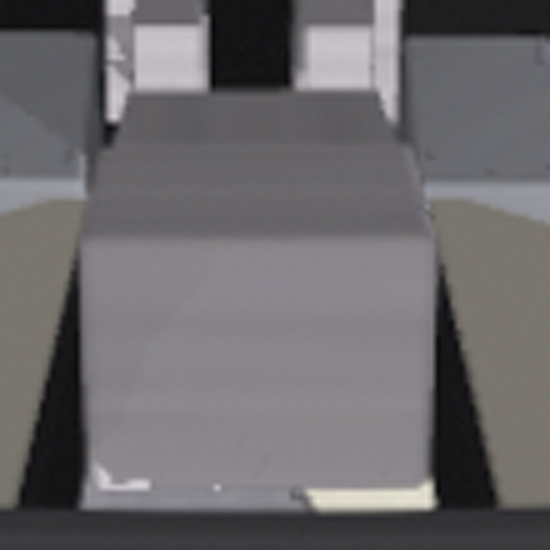

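```bash
cat > kf.py <<'E'
from h import *
from scipy.optimize import least_squares
def fitkey(pts):
    s=env.state();m=env.camera_model("wrist");Rt=R.from_quat(s['tcp_rot'])
    def res(p):
        r=[]
        for (u,v),(hx,sg,k) in pts:
            l=np.array([hx,-sg*15,-k]); l=R.from_rotvec([0,p[3],0]).apply(l)
            w=s['position']+Rt.apply(l+[p[0],p[1],p[2]])
            a=w2fish(m,w); r+= [a[0]-u,a[1]-v]
        return r
    f=least_squares(res,[0,0,46,0]);return f.x,np.round(f.fun,1)
E
python3 - <<'E'
from kf import *
c=lambda u,v:(270+(u+.5)/5-.5,240+(v+.5)/5-.5)
print(fitkey([(c(125,90),(3,1,0)),(c(378,90),(3,-1,0)),(c(101,150),(12,1,46)),(c(412,150),(12,-1,46)),
 (c(82,240),(12,1,72)),(c(433,240),(12,-1,72)),(c(88,488),(-12,1,72)),(c(436,488),(-12,-1,72))]))
E
```

```text
(array([1.11167032e+00, 3.50664928e-01, 5.05934073e+01, 2.83633598e-04]), array([ 2.1,  0.5,  0.5,  0.5,  0.5, -1.4, -0.1, -1.3, -0.6,  0.3,  0.5,
        0.4,  0.1,  0.5, -2.1,  0.5]))
```

Emit:
send_rows(plan=[[1,-0.0018,-0.0007,0.01,0,-0.007,-0.003],[1,-0.0018,-0.0008,0.015,0,0,0],[1,0,0,0.01,0,0,0],[1,0,0,0,0,0,0],[1,0,0,0,0,0,0]])

```text
t: 12.55
position: [537.8, -93.4, 148.9]
tcp_rot: [0.073, 0.962, -0.02, 0.262]
wrist_force: [0.4, 0.1, -0.7]
finger_gap: 0.321
```

```bash
python3 - <<'E'
from h import *
delta([527.1,-91.4,155],tgt(None,-8.8,30))
E
python3 ov.py b
python3 - <<'E'
from h import *
im=env.capture("wrist");cv2.imwrite("pics/w9c.png",cv2.resize(im[200:350,250:390],None,fx=4,fy=4,interpolation=cv2.INTER_CUBIC)[:,:,::-1])
E
```

```text
pos [537.8 -93.4 148.9] F [ 0.4  0.1 -0.7] gap 0.321 t 12.55
rotvec tool [0.     0.0082 0.0012]
shift in current tool axes mm [  6.3   0.3 -10.8]  in target axes [  6.4   0.3 -10.7]
```

View pics/ov_wrist_b.png

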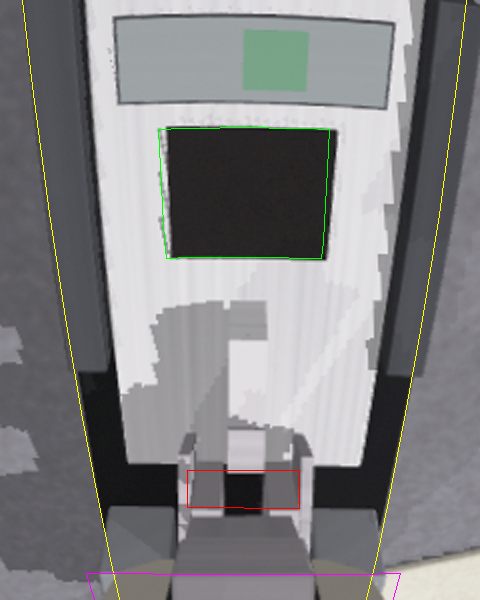

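View pics/ov_scene_b.png

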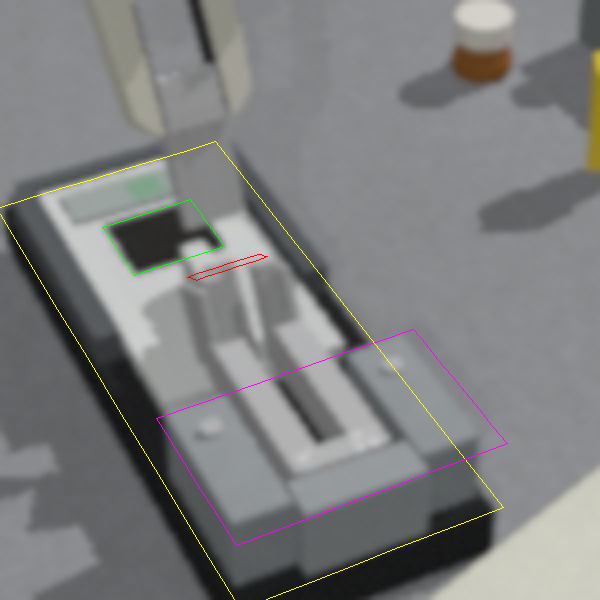

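View pics/w9c.png

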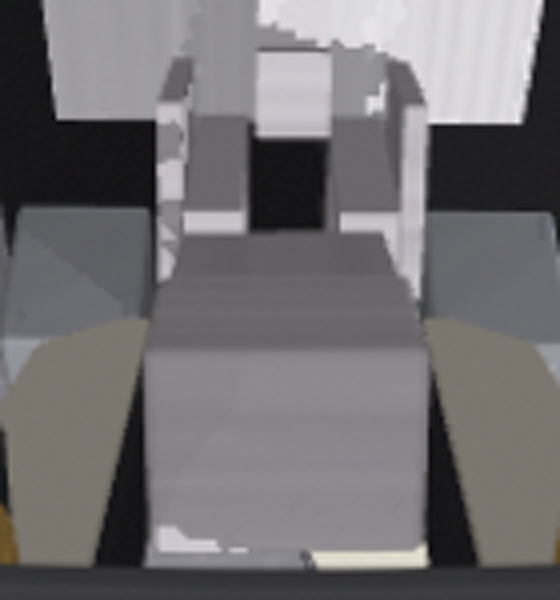

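```bash
cat >> kf.py <<'E'
def run(c,o):
    x,fun=fitkey(list(zip([c_ for c_ in c],[(3,1,0),(3,-1,0),(12,1,46),(12,-1,46),(12,1,72),(12,-1,72),(-12,1,72),(-12,-1,72)])))
    print('key in tool',np.round(x,2),fun)
    s=env.state();Rt=R.from_quat(s['tcp_rot'])
    tip=s['position']+Rt.apply(x[:3]); Rp=Pp()
    print('tip in pocket frame',np.round(Rp.inv().apply(tip-o),2),'axis',np.round(Rp.inv().apply(Rt.apply(R.from_rotvec([0,x[3],0]).apply([0,0,-1]))),3))
    delta(s['position'],tgt(None,-8.8,30))
E
python3 - <<'E'
from kf import *
c=lambda u,v:(250+(u+.5)/4-.5,200+(v+.5)/4-.5)
run([c(180,233),c(382,233),c(163,285),c(415,285),c(146,350),c(427,350),c(150,550),c(428,550)],np.array([567,-96.8,85]))
E
```

```text
key in tool [ 5.600e-01  4.600e-01  5.075e+01 -1.000e-02] [ 2.3  0.9  0.7  0.9  0.2 -2.4 -1.3 -2.3 -0.4  0.8  0.5  0.9  0.4  0.6
 -1.7  0.7]
tip in pocket frame [ 7.55 -0.81 19.96] axis [-0.016  0.     1.   ]
pos [538.4 -93.6 150. ] F [ 0.  -0.9 -1.9] gap 0.319 t 12.75
rotvec tool [-0.0004  0.0104  0.0013]
shift in current tool axes mm [0. 0. 0.]  in target axes [0. 0. 0.]
```

Emit:
send_rows(plan=[[1,0.0032,0.0004,0,0,0.005,0.001],[1,0.0031,0.0003,0,0,0.005,0],[1,0,0,0,0,0,0],[1,0,0,0,0,0,0]])

```text
t: 13.15
position: [532.8, -92.0, 146.1]
tcp_rot: [0.074, 0.963, -0.02, 0.258]
wrist_force: [0.2, -0.2, -1.1]
finger_gap: 0.322
```

```bash

python3 - <<'E'
from h import *
delta([527.1,-90.6,155],tgt(None,-8.8,30))
im=env.capture("wrist");cv2.imwrite("pics/w10c.png",cv2.resize(im[200:350,250:390],None,fx=4,fy=4,interpolation=cv2.INTER_CUBIC)[:,:,::-1])
im=env.capture("scene");cv2.imwrite("pics/s10c.png",cv2.resize(im[180:330,250:400],None,fx=4,fy=4,interpolation=cv2.INTER_CUBIC)[:,:,::-1])
E
```

```text
pos [532.8 -92.  146.1] F [ 0.2 -0.2 -1.1] gap 0.322 t 13.15
rotvec tool [-0.0003 -0.0005  0.0002]
shift in current tool axes mm [  0.7   0.5 -10.6]  in target axes [  0.7   0.5 -10.6]
```

View pics/w10c.png

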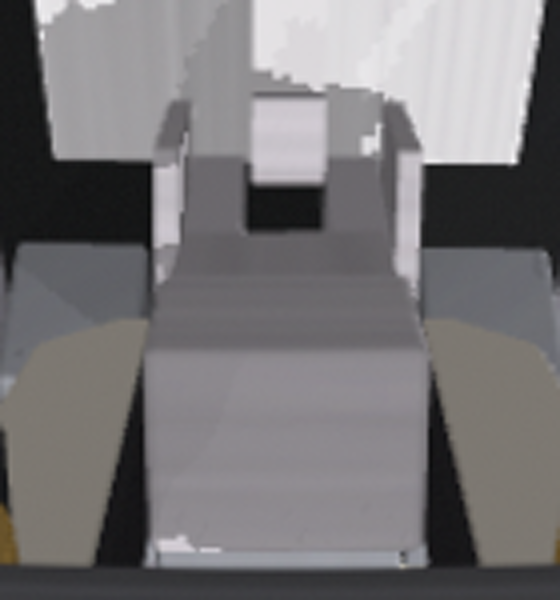

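View pics/s10c.png

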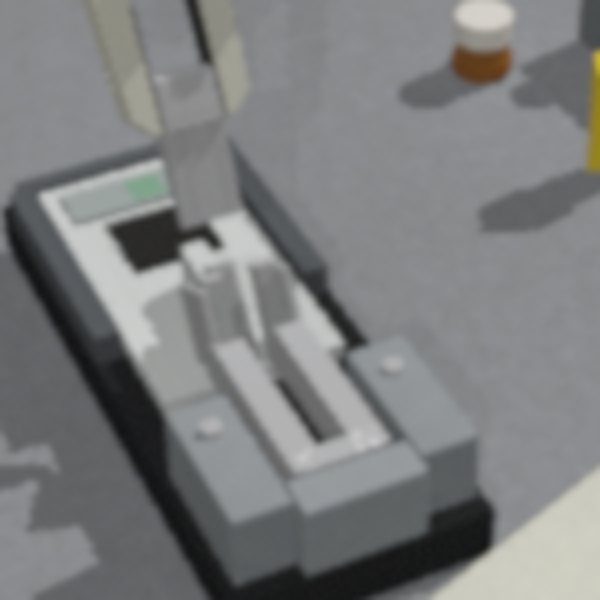

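```bash
python3 - <<'E'
from kf import *
s=env.state();m=env.camera_model("scene");Rt=R.from_quat(s['tcp_rot'])
q=lambda w:np.round((np.array(w2px(m,w))-[250,180]+.5)*4-.5,0)
for L in (47,50.6):
  for x in (-3,3):
    print(L,x,[q(s['position']+Rt.apply([.8+x,.4+y,L])) for y in (-15,15)])
o=np.array([567,-96.8,85]);Rp=Pp()
for nm,l in (("mouth",(0,0,0)),("mouth y-",(0,-18.5,0)),("y+",(0,18.5,0)),("tongue edge -6",(-6.4,-6,0)),("tongue edge +6",(-6.4,6,0)),("cheek -",(6,-23,-4)),("cheek+",(6,23,-4)),("jaw edge",(6.4,-18.5,0)),("jaw",(6.4,18.5,0))): print(nm,q(o+Rp.apply(l)))
c=lambda u,v:(250+(u+.5)/4-.5,200+(v+.5)/4-.5)
run([c(180,233),c(386,233),c(163,285),c(415,285),c(146,350),c(427,350),c(150,550),c(428,550)],o)
im=cv2.imread("pics/s10c.png");cv2.imwrite("pics/s10d.png",cv2.resize(im[180:400,130:330],None,fx=2.7,fy=2.7,interpolation=cv2.INTER_CUBIC))
E
```

```text
47 -3 [array([189., 229.]), array([247., 211.])]
47 3 [array([185., 228.]), array([243., 210.])]
50.6 -3 [array([191., 236.]), array([249., 218.])]
50.6 3 [array([187., 235.]), array([245., 217.])]
mouth [228. 266.]
mouth y- [193. 277.]
y+ [264. 254.]
tongue edge -6 [212. 268.]
tongue edge +6 [235. 261.]
cheek - [190. 290.]
cheek+ [279. 261.]
jaw edge [197. 279.]
jaw [268. 256.]
key in tool [ 6.800e-01  4.900e-01  5.055e+01 -1.000e-02] [ 2.3  0.9 -0.2  0.9  0.3 -2.4 -1.2 -2.4 -0.4  0.8  0.7  0.8  0.5  0.7
 -1.5  0.7]
tip in pocket frame [ 0.09 -0.03 19.62] axis [-0.005  0.     1.   ]
pos [532.9 -92.  146.2] F [-0.1 -0.  -0.9] gap 0.324 t 13.25
rotvec tool [-0.0003 -0.0004  0.0002]
shift in current tool axes mm [0. 0. 0.]  in target axes [0. 0. 0.]
```

View pics/s10d.png

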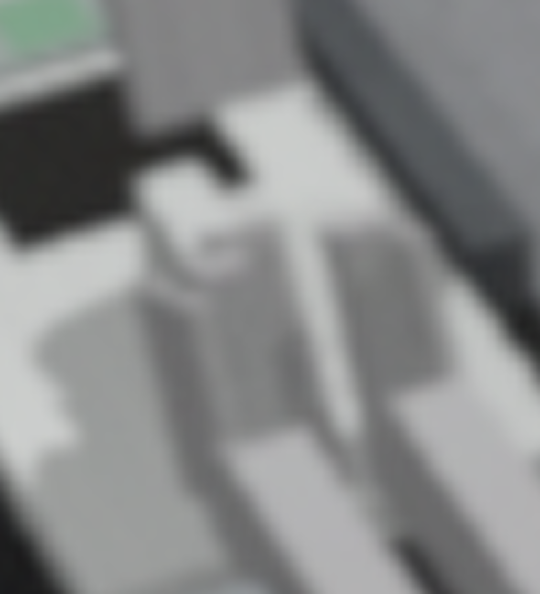

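In the wrist view the key tip (row 233) is centred in y on the tongue and cheeks (columns 152–423), and the black pocket opening is straight ahead of it. The scene view agrees within about 2 mm. I advance in small steps.

Emit:
send_rows(plan=[[1,0.0004,0.0005,0.006,0,0,0],[1,0,0,0.006,0,0,0],[1,0,0,0.004,0,0,0],[1,0,0,0,0,0,0],[1,0,0,0,0,0,0]])

```text
t: 13.75
position: [540.4, -92.6, 131.6]
tcp_rot: [0.074, 0.963, -0.02, 0.257]
wrist_force: [-0.1, -0.0, -1.5]
finger_gap: 0.317
```

```bash

python3 - <<'E'
from h import *
delta([527.1,-90.6,155],tgt(None,-8.8,30))
im=env.capture("wrist");cv2.imwrite("pics/w11c.png",cv2.resize(im[200:350,250:390],None,fx=4,fy=4,interpolation=cv2.INTER_CUBIC)[:,:,::-1])
im=env.capture("scene");cv2.imwrite("pics/s11c.png",cv2.resize(im[200:300,270:370],None,fx=6,fy=6,interpolation=cv2.INTER_CUBIC)[:,:,::-1])
E
```

```text
pos [540.4 -92.6 131.6] F [-0.1 -0.  -1.5] gap 0.317 t 13.75
rotvec tool [-0.0001 -0.0015  0.0001]
shift in current tool axes mm [ -0.1  -0.  -27. ]  in target axes [ -0.1  -0.  -27. ]
```

View pics/w11c.png

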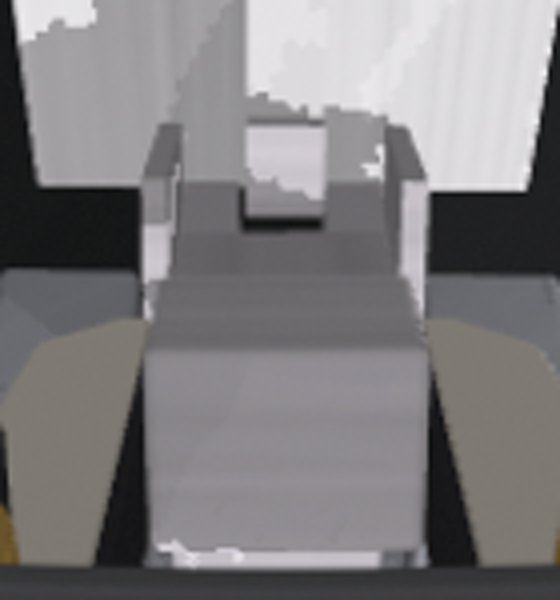

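View pics/s11c.png

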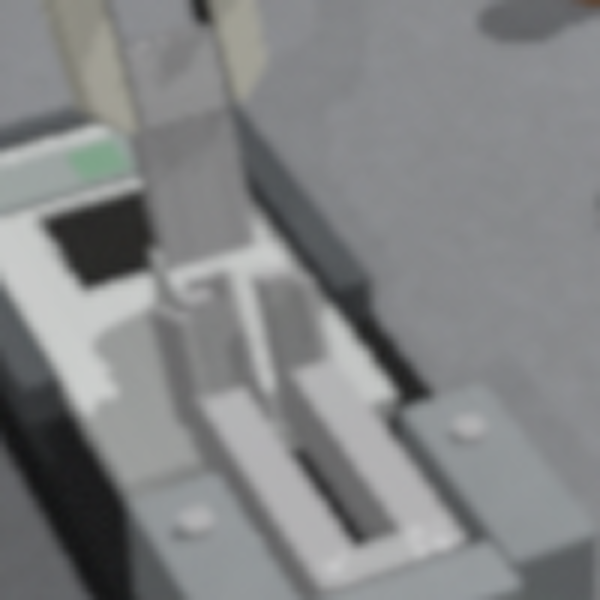

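```bash
python3 - <<'E'
from h import *
im=cv2.imread("pics/scene5f.png");m=env.camera_model("scene");s=8;c0,r0=290,215
c=cv2.resize(im[r0:r0+70,c0:c0+80],None,fx=s,fy=s,interpolation=cv2.INTER_CUBIC)
o=np.array([567,-97.2,85]);Rp=Pp()
def ln(a,b,col):
    p=[(np.array(w2px(m,o+Rp.apply(q)))-[c0,r0]+.5)*s-.5 for q in(a,b)]
    cv2.line(c,tuple(int(v) for v in p[0]),tuple(int(v) for v in p[1]),col,1)
for y in(-6,6):
    for x0,x1 in((-6.4,0.4),(-14,-14)): ln((x0,y,0),(x1,y,-34),(0,0,255))
    ln((-6.4,y,0),(-14,y,0),(0,0,255))
for x in(-6.4,-14): ln((x,-6,0),(x,6,0),(0,0,255))
for y in(-23,23):
    ln((6.4,y,-4),(6.4,y,-34),(0,255,0)); ln((-6.4,y,-4),(6.4,y,-4),(0,255,0)); ln((-6.4,y,-4),(-6.4,y,-34),(0,255,0))
ln((6.4,-18.5,0),(6.4,18.5,0),(255,0,0));ln((6.4,-18.5,0),(6.4,-18.5,-34),(255,0,0));ln((6.4,18.5,0),(6.4,18.5,-34),(255,0,0))
cv2.imwrite("pics/s5o.png",c)
c2=cv2.resize(im[r0:r0+70,c0:c0+80],None,fx=s,fy=s,interpolation=cv2.INTER_CUBIC);cv2.imwrite("pics/s5n.png",c2)
E
```

```text
(no output)
```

View pics/s5o.png

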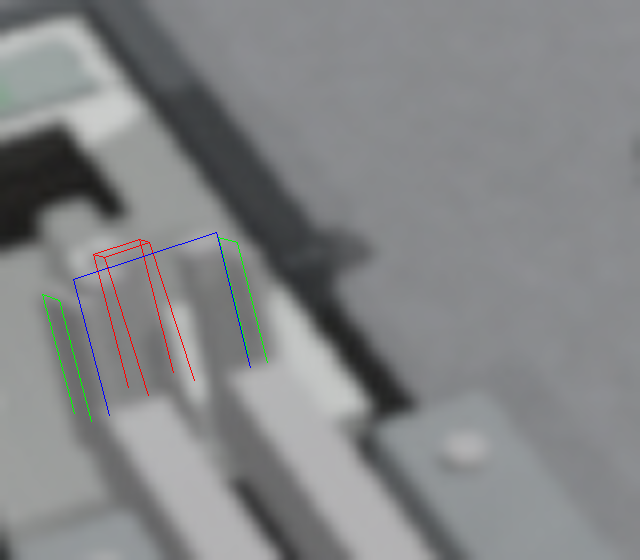

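View pics/s5n.png

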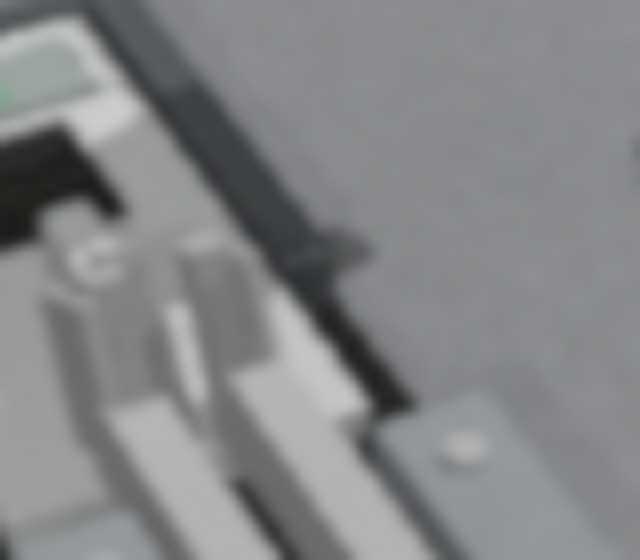

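The overlays of the cheeks match in the scene and wrist views. I nudge +0.8 mm in y and insert slowly while watching the force.

Emit:
send_rows(plan=[[1,0,0.0008,0.004,0,0,0],[1,0,0,0.004,0,0,0],[1,0,0,0.003,0,0,0],[1,0,0,0,0,0,0]])

```text
t: 14.25
position: [545.9, -92.7, 121.8]
tcp_rot: [0.074, 0.963, -0.02, 0.257]
wrist_force: [-0.6, 0.5, -1.0]
finger_gap: 0.321
```

```bash

python3 - <<'E'
from h import *
delta([527.1,-90.6,155],tgt(None,-8.8,30))
im=env.capture("wrist");cv2.imwrite("pics/w12c.png",cv2.resize(im[200:350,250:390],None,fx=4,fy=4,interpolation=cv2.INTER_CUBIC)[:,:,::-1])
im=env.capture("scene");cv2.imwrite("pics/s12c.png",cv2.resize(im[200:300,270:370],None,fx=6,fy=6,interpolation=cv2.INTER_CUBIC)[:,:,::-1])
E
```

```text
pos [545.9 -92.7 121.8] F [-0.6  0.5 -1. ] gap 0.321 t 14.25
rotvec tool [-0.0001 -0.0014  0.0002]
shift in current tool axes mm [ -0.2  -0.8 -38.2]  in target axes [ -0.2  -0.8 -38.2]
```

View pics/w12c.png

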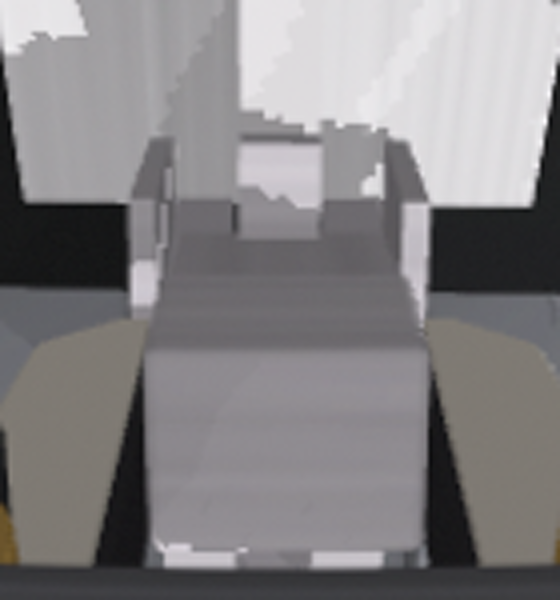

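View pics/s12c.png

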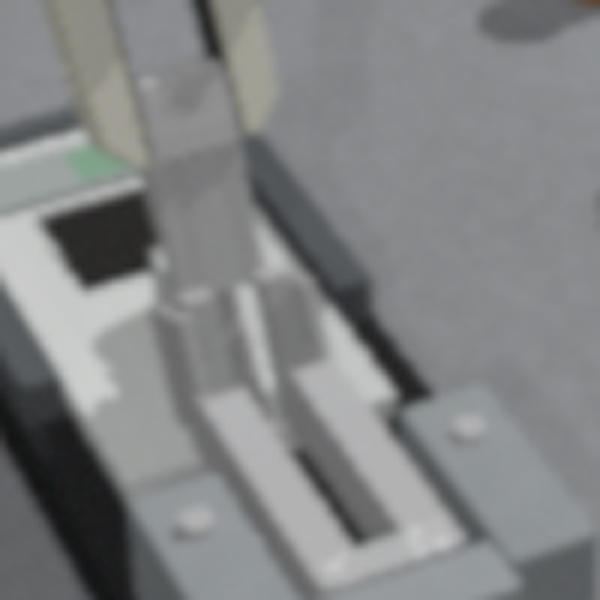

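The wrist view shows the tip entering behind the tongue's edge (row 238), centred between the cheeks (130–428), with no contact force. I continue.

Emit:
send_rows(plan=[[1,0,0.0004,0.003,0,0,0],[1,0,0,0.003,0,0,0],[1,0,0,0.003,0,0,0],[1,0,0,0,0,0,0]])

```text
t: 14.75
position: [550.8, -93.1, 114.6]
tcp_rot: [0.074, 0.963, -0.02, 0.258]
wrist_force: [1.6, -0.2, -1.1]
finger_gap: 0.322
```

Emit:
send_rows(plan=[[1,0,0,0.004,0,0,0],[1,0,0,0.003,0,0,0],[1,0,0,0.002,0,0,0],[1,0,0,0,0,0,0]])

```text
t: 15.15
position: [555.6, -94.0, 107.3]
tcp_rot: [0.074, 0.963, -0.02, 0.258]
wrist_force: [4.5, -1.4, -0.5]
finger_gap: 0.323
```

```bash

python3 - <<'E'
from h import *
delta([527.1,-90.6,155],tgt(None,-8.8,30))
im=env.capture("wrist");cv2.imwrite("pics/w13c.png",cv2.resize(im[200:350,250:390],None,fx=4,fy=4,interpolation=cv2.INTER_CUBIC)[:,:,::-1])
im=env.capture("scene");cv2.imwrite("pics/s13c.png",cv2.resize(im[200:300,270:370],None,fx=6,fy=6,interpolation=cv2.INTER_CUBIC)[:,:,::-1])
E
```

```text
pos [555.6 -94.  107.3] F [ 4.5 -1.4 -0.5] gap 0.323 t 15.15
rotvec tool [-0.0004  0.0007  0.0002]
shift in current tool axes mm [  1.   -1.1 -55.7]  in target axes [  1.   -1.1 -55.7]
```

View pics/w13c.png

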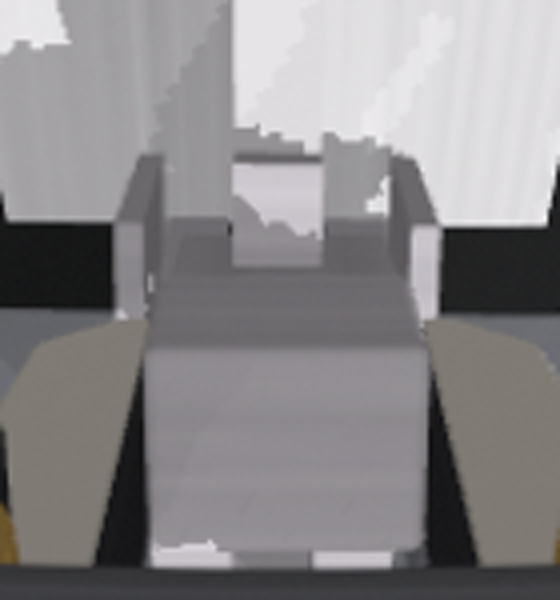

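View pics/s13c.png

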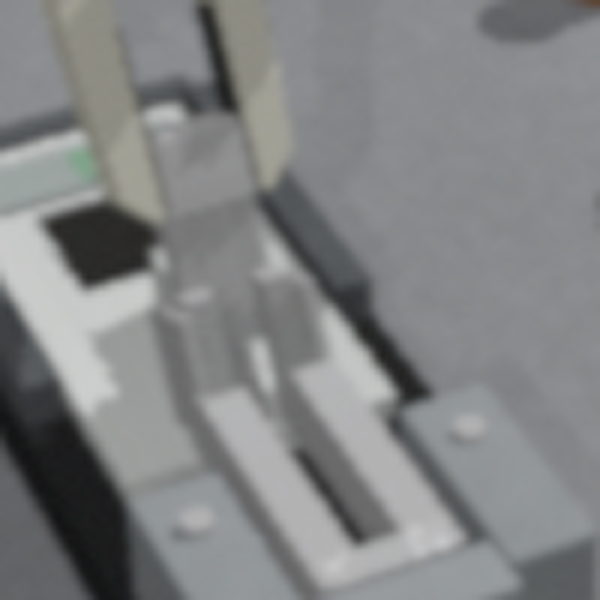

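Emit:
send_rows(plan=[[1,-0.001,-0.0004,0.002,0,0,0],[1,-0.0005,0,0.002,0,0,0],[1,0,0,0.002,0,0,0],[1,0,0,0,0,0,0]])

```text
t: 15.65
position: [559.4, -94.9, 102.3]
tcp_rot: [0.074, 0.963, -0.02, 0.258]
wrist_force: [3.4, -1.3, -1.3]
finger_gap: 0.321
```

Emit:
send_rows(plan=[[1,-0.0004,-0.0003,0.0015,0,0,0],[1,-0.0003,0,0.001,0,0,0],[1,0,0,0.001,0,0,0],[1,0,0,0,0,0,0]])

```text
t: 16.05
position: [561.4, -95.5, 99.6]
tcp_rot: [0.074, 0.963, -0.02, 0.258]
wrist_force: [4.2, -0.4, -0.5]
finger_gap: 0.319
```

```bash

python3 - <<'E'
from h import *
delta([527.1,-90.6,155],tgt(None,-8.8,30))
im=env.capture("wrist");cv2.imwrite("pics/w14c.png",cv2.resize(im[200:350,250:390],None,fx=4,fy=4,interpolation=cv2.INTER_CUBIC)[:,:,::-1])
im=env.capture("scene");cv2.imwrite("pics/s14c.png",cv2.resize(im[200:300,270:370],None,fx=6,fy=6,interpolation=cv2.INTER_CUBIC)[:,:,::-1])
E
```

```text
pos [561.4 -95.5  99.6] F [ 4.2 -0.4 -0.5] gap 0.319 t 16.05
rotvec tool [-0.0002 -0.0008  0.0002]
shift in current tool axes mm [  2.4  -0.5 -65.4]  in target axes [  2.3  -0.4 -65.4]
```

View pics/w14c.png

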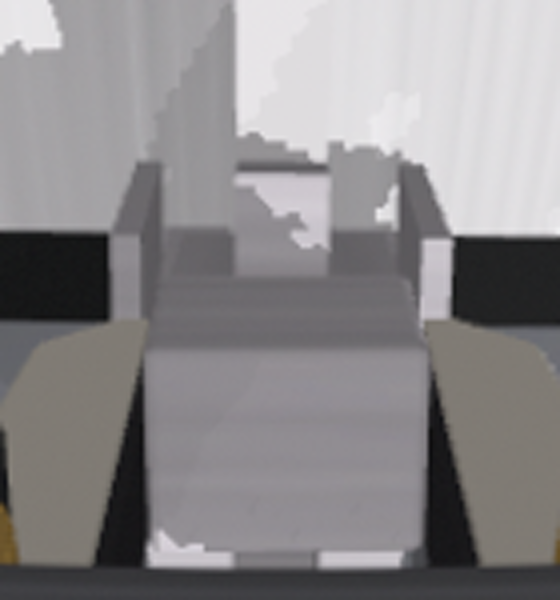

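View pics/s14c.png

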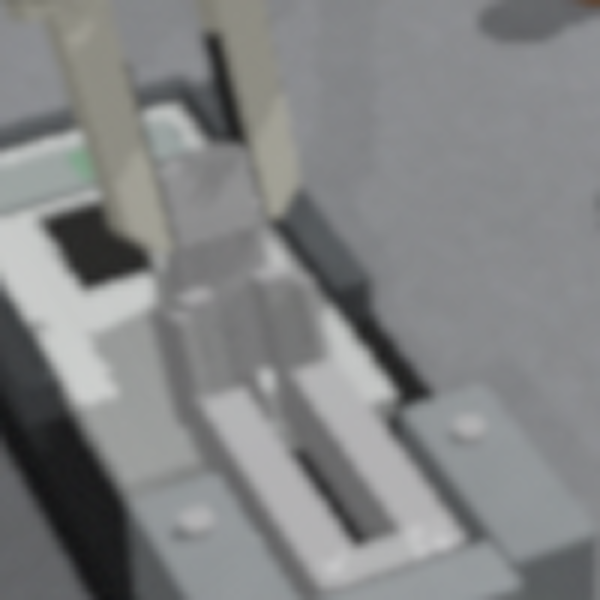

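Emit:
send_rows(plan=[[1,-0.0008,0,0.001,0,0,0],[1,-0.0004,0,0.001,0,0,0],[1,0,0,0,0,0,0]])

```text
t: 16.45
position: [562.9, -95.6, 97.9]
tcp_rot: [0.074, 0.963, -0.02, 0.257]
wrist_force: [-2.5, 0.2, 2.0]
finger_gap: 0.321
```

Axial resistance of about 3 N at a TCP–mouth distance of 13 mm matches the loose-seat depth of 34 mm. I let go here.

Emit:
send_rows(plan=[[0.45,0,0,0,0,0,0],[0.45,0,0,0,0,0,0],[0.45,0,0,0,0,0,0],[0.45,0,0,0,0,0,0]])

```text
t: 16.85
position: [563.5, -95.8, 98.7]
tcp_rot: [0.074, 0.963, -0.02, 0.258]
wrist_force: [0.9, -0.4, -1.0]
finger_gap: 0.542
```

```bash

python3 - <<'E'
from h import *
delta([527.1,-90.6,155],tgt(None,-8.8,30))
im=env.capture("wrist");cv2.imwrite("pics/w15c.png",cv2.resize(im[200:350,250:390],None,fx=4,fy=4,interpolation=cv2.INTER_CUBIC)[:,:,::-1])
im=env.capture("scene");cv2.imwrite("pics/s15c.png",cv2.resize(im[200:300,270:370],None,fx=6,fy=6,interpolation=cv2.INTER_CUBIC)[:,:,::-1])
E
```

```text
pos [563.5 -95.8  98.7] F [ 0.9 -0.4 -1. ] gap 0.542 t 16.85
rotvec tool [-0.0003 -0.0005  0.0003]
shift in current tool axes mm [  3.7  -0.5 -67.2]  in target axes [  3.7  -0.5 -67.2]
```

View pics/w15c.png

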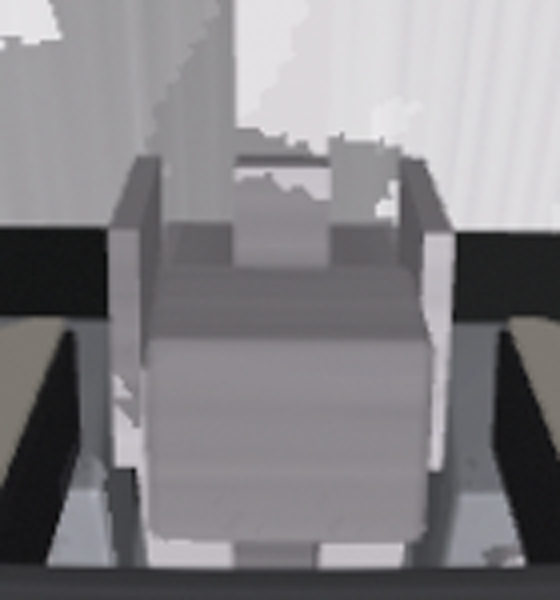

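View pics/s15c.png

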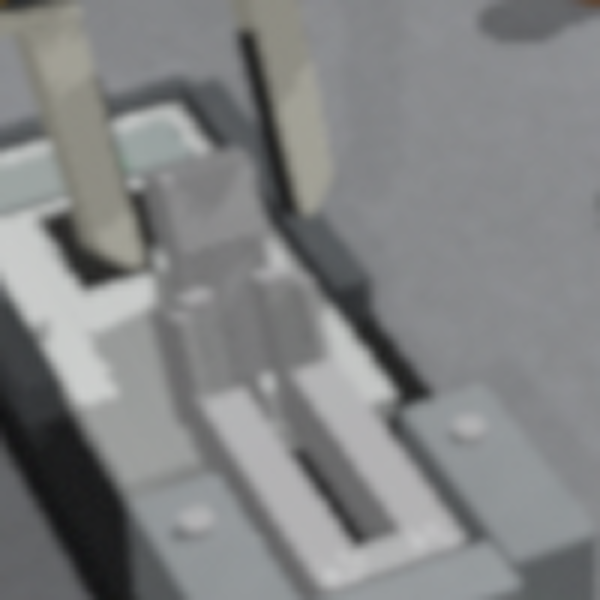

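The key stands free in the pocket, head at (290,440) in the wrist crop and clear of the jaws. I locate its head relative to the tool, so the push is centred.

```bash
python3 - <<'E'
from kf import *
c=lambda u,v:(250+(u+.5)/4-.5,200+(v+.5)/4-.5)
x,f=fitkey([(c(148,340),(12,1,72)),(c(431,340),(12,-1,72)),(c(149,540),(-12,1,72)),(c(430,540),(-12,-1,72))])
print(x,f)
s=env.state();Rt=R.from_quat(s['tcp_rot'])
print('top at tool',x[:3]-[0,0,72], s['position']+Rt.apply(x[:3]-np.array([0,0,72])))
m=env.camera_model("wrist")
print([np.round(c2w(m,r['centre']),1) for r in env.place_of("wrist","key_top")[:2]],[np.round(Rt.inv().apply(c2w(m,r['centre'])-s['position']),1) for r in env.place_of("wrist","key_top")[:2]])
E
```

```text
[3.71169873e+00 7.55316529e-01 4.94208505e+01 8.14869617e-03] [-0.7 -0.2  0.7 -0.1  1.   0.2 -1.1  0.2]
top at tool [  3.71169873   0.75531653 -22.57914952] [549.3076156  -92.80062839 116.34716144]
[array([544.7, -94.5, 118.5])] [array([  6.4,  -1.6, -26.6])]
```

Emit:
send_rows(plan=[[0.45,0,0,-0.01,0,0,0],[0.45,0,0,-0.02,0,0,0],[0.45,0,0,-0.02,0,0,0],[1,0.0037,0.0005,0,0,0,0],[1,0,0,0,0,0,0],[1,0,0,0,0,0,0],[1,0,0,0,0,0,0],[1,0,0,0,0,0,0]])

```text
t: 17.85
position: [535.4, -90.9, 139.1]
tcp_rot: [0.074, 0.963, -0.02, 0.257]
wrist_force: [-0.2, 0.3, 0.2]
finger_gap: 0.167
```

```bash

python3 - <<'E'
from h import *
delta([549.3,-93,117],tgt(None,-8.8,30))
n="wrist";im=env.capture("wrist");cv2.imwrite("pics/w16c.png",cv2.resize(im[160:330,240:400],None,fx=3.5,fy=3.5,interpolation=cv2.INTER_CUBIC)[:,:,::-1])
im=env.capture("scene");cv2.imwrite("pics/s16c.png",cv2.resize(im[170:300,250:380],None,fx=4.5,fy=4.5,interpolation=cv2.INTER_CUBIC)[:,:,::-1])
for n in("top","wrist","scene"):
    if n=="top": env.capture(n)
    m=env.camera_model(n)
    print(n,[np.round(c2w(m,r['centre']),1) for r in env.place_of(n,"key_top")[:3]],[np.round(c2w(m,r['centre']),1) for r in env.place_of(n,"key_shoulder")[:3]])
E
```

```text
pos [535.4 -90.9 139.1] F [-0.2  0.3  0.2] gap 0.167 t 17.85
rotvec tool [-0.     -0.0021  0.0001]
shift in current tool axes mm [-1.2 -0.  26.1]  in target axes [-1.1 -0.  26.1]
top [array([507.8, 380.3,  69.2]), array([547.5, -92.7, 115.5]), array([539.9, 182.6,  72.5])] [array([514.7, 380. ,  45.5]), array([561.6, -95. ,  98.2]), array([534.7, 181.4,  48.6])]
wrist [array([545.9, -97.6, 118.1])] [array([563. , -98.4,  97.4])]
scene [array([506.4, 381.3,  72.5]), array([535.4, 180.2,  73.2])] [array([561.1, -95.5,  99.5]), array([536.5, 182.8,  48.2]), array([509.5, 384.3,  45.3])]
```

View pics/w16c.png

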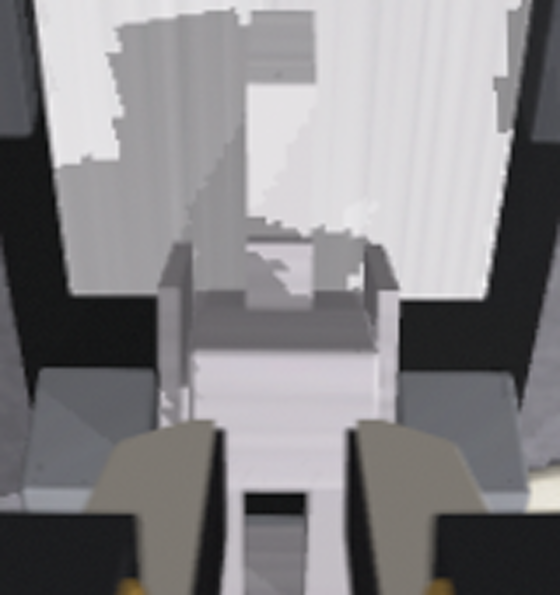

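View pics/s16c.png

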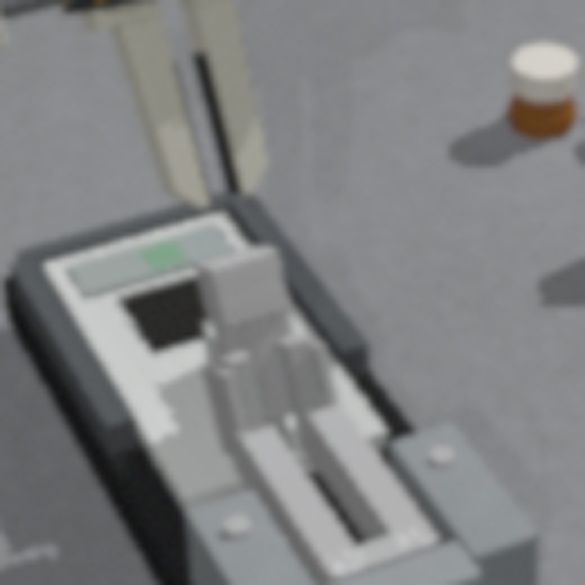

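Key seated loose, head clear of the jaws, fingers above it. Now I close, approach and push along the axis.

Emit:
send_rows(plan=[[1,-0.0005,-0.0005,0.008,0,0,0],[1,0,0,0.006,0,0,0],[1,0,0,0.004,0,0,0],[1,0,0,0.002,0,0,0],[1,0,0,0.001,0,0,0],[1,0,0,0,0,0,0]])

```text
t: 18.9
position: [546.4, -93.1, 121.9]
tcp_rot: [0.074, 0.963, -0.02, 0.258]
wrist_force: [-0.1, -0.8, 0.6]
finger_gap: 0.004
```

Emit:
send_rows(plan=[[1,0,0,0.002,0,0,0],[1,0,0,0.002,0,0,0],[1,0,0,0.0015,0,0,0],[1,0,0,0.001,0,0,0]])

```text
t: 19.3
position: [549.9, -93.7, 117.0]
tcp_rot: [0.074, 0.963, -0.02, 0.258]
wrist_force: [-6.3, 0.6, 6.3]
finger_gap: 0.006
```

Emit:
send_rows(plan=[[1,0,0,0.0015,0,0,0],[1,0,0,0.0015,0,0,0],[1,0,0,0.0015,0,0,0],[1,0,0,0.001,0,0,0]])

```text
t: 19.7
position: [552.9, -94.2, 112.8]
tcp_rot: [0.074, 0.963, -0.02, 0.258]
wrist_force: [-8.1, 1.8, 11.2]
finger_gap: 0.002
```

Emit:
send_rows(plan=[[1,0,0,0.0015,0,0,0],[1,0,0,0.0015,0,0,0],[1,0,0,0.0015,0,0,0],[1,0,0,0.001,0,0,0]])

```text
t: 20.1
position: [555.8, -94.7, 108.6]
tcp_rot: [0.074, 0.963, -0.02, 0.259]
wrist_force: [-13.5, 2.5, 14.6]
finger_gap: 0.006
```

Emit:
send_rows(plan=[[1,0,0,0.001,0,0,0],[1,0,0,0.001,0,0,0],[1,0,0,0.001,0,0,0]])

```text
t: 20.4
position: [558.3, -95.2, 108.3]
tcp_rot: [0.074, 0.963, -0.02, 0.26]
wrist_force: [-30.9, 5.5, 36.1]
finger_gap: 0.002
```

The axial force rose sharply to about 48 N, so the head has met the jaws. I back off and look.

Emit:
send_rows(plan=[[1,0,0,-0.004,0,0,0],[1,0,0,-0.01,0,0,0],[1,0,0,-0.03,0,0,0],[1,0,0,-0.04,0,0,0],[1,0,0,0,0,0,0]])

```text
t: 20.9
position: [516.9, -89.0, 184.1]
tcp_rot: [0.074, 0.962, -0.021, 0.262]
wrist_force: [0.6, -0.8, 1.1]
finger_gap: 0.005
```

```bash

python3 - <<'E'
from h import *
delta([549.3,-93,117],tgt(None,-8.8,30))
im=env.capture("wrist");cv2.imwrite("pics/w17c.png",cv2.resize(im[100:330,200:440],None,fx=2.6,fy=2.6,interpolation=cv2.INTER_CUBIC)[:,:,::-1])
im=env.capture("scene");cv2.imwrite("pics/s17c.png",cv2.resize(im[200:300,270:370],None,fx=6,fy=6,interpolation=cv2.INTER_CUBIC)[:,:,::-1])
env.capture("top")
for n in("top","wrist","scene"):
    m=env.camera_model(n)
    for t in("key_top","key_shoulder","pocket","grip_pad"):print(n,t,[np.round(c2w(m,r['centre']),1).tolist() for r in env.place_of(n,t) if c2w(m,r['centre'])[1]<0][:2])
E
```

```text
pos [516.9 -89.  184.1] F [ 0.6 -0.8  1.1] gap 0.005 t 20.9
rotvec tool [-0.0017  0.0091  0.001 ]
shift in current tool axes mm [ 5.9  1.1 74.4]  in target axes [ 5.3  1.  74.4]
top key_top [[553.1, -96.1, 104.8]]
top key_shoulder [[568.6, -95.0, 86.0]]
top pocket [[571.0, -99.5, 83.1]]
top grip_pad [[479.3, -83.8, 45.0]]
wrist key_top [[547.2, -96.0, 100.4]]
wrist key_shoulder [[566.2, -98.4, 75.2], [585.9, -99.2, 36.9]]
wrist pocket []
wrist grip_pad [[480.3, -80.2, 36.1], [565.2, -99.6, 74.4]]
scene key_top [[556.6, -96.9, 113.5], [565.5, -99.5, 2.8]]
scene key_shoulder [[566.2, -100.2, 85.9]]
scene pocket [[564.4, -96.8, 87.8], [524.2, -448.8, -1.8]]
scene grip_pad [[480.8, -87.7, 44.0]]
```

View pics/w17c.png

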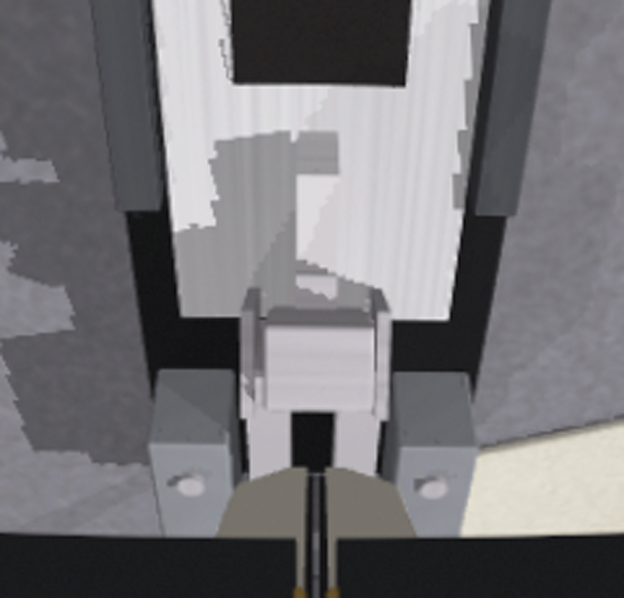

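View pics/s17c.png

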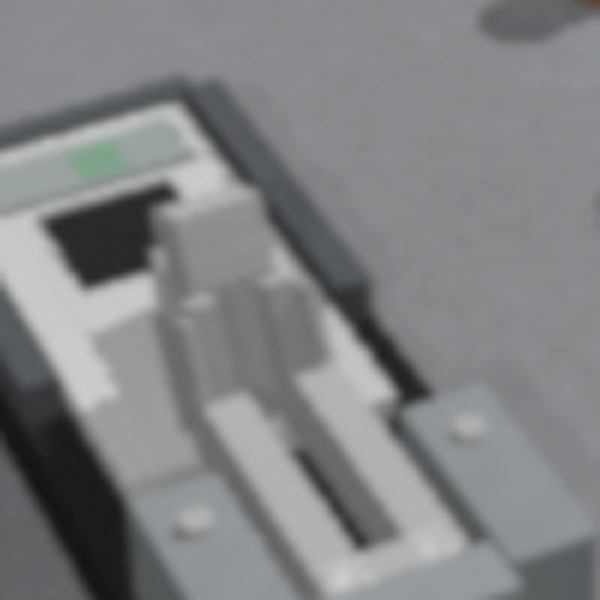

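```bash

python3 - <<'E'
from h import *
delta([555,-95.2,108],tgt(None,-8.8,30))
im=cv2.imread("pics/s17c.png");cv2.imwrite("pics/s17d.png",cv2.resize(im[150:450,100:400],None,fx=2,fy=2))
E
```

```text
pos [515.1 -88.2 177. ] F [-0.6  0.5  0.2] gap 0.003 t 21.65
rotvec tool [-0.0002 -0.0008  0.0002]
shift in current tool axes mm [-0.6 -0.7 80. ]  in target axes [-0.6 -0.8 80. ]
```

View pics/s17d.png

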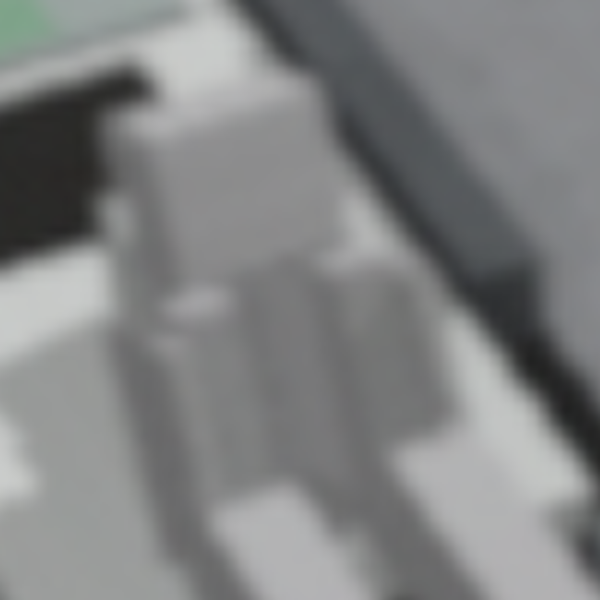

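The head appears down on the jaws in the scene view. I give a second, centred confirming push. The lateral alignment is within 1 mm, with 80 mm to go along the axis.

Emit:
send_rows(plan=[[1,0,-0.0005,0.03,0,0,0],[1,0,0,0.025,0,0,0],[1,0,0,0.014,0,0,0],[1,0,0,0.004,0,0,0],[1,0,0,0,0,0,0],[1,0,0,0,0,0,0]])

```text
t: 22.25
position: [551.3, -94.4, 114.9]
tcp_rot: [0.074, 0.963, -0.02, 0.258]
wrist_force: [-0.6, 0.4, -0.4]
finger_gap: 0.006
```

Emit:
send_rows(plan=[[1,0,0,0.002,0,0,0],[1,0,0,0.0015,0,0,0],[1,0,0,0.001,0,0,0],[1,0,0,0,0,0,0]])

```text
t: 22.65
position: [553.3, -94.7, 110.1]
tcp_rot: [0.074, 0.963, -0.02, 0.258]
wrist_force: [-0.4, -0.4, -0.0]
finger_gap: 0.005
```

Emit:
send_rows(plan=[[1,0,0,0.0015,0,0,0],[1,0,0,0.001,0,0,0],[1,0,0,0.0005,0,0,0],[1,0,0,0,0,0,0]])

```text
t: 23.05
position: [554.7, -94.9, 107.7]
tcp_rot: [0.074, 0.963, -0.02, 0.258]
wrist_force: [-6.1, 0.5, 5.6]
finger_gap: 0.006
```

Emit:
send_rows(plan=[[1,0,0,0.0007,0,0,0],[1,0,0,0.0007,0,0,0],[1,0,0,0,0,0,0]])

```text
t: 23.35
position: [555.6, -95.1, 107.7]
tcp_rot: [0.074, 0.963, -0.02, 0.258]
wrist_force: [-20.5, 3.2, 21.1]
finger_gap: 0.004
```

The force went from 8 to 28 N with hardly any travel: a hard stop, well above the 17 N driving force. I retreat and do the final check.

Emit:
send_rows(plan=[[1,0,0,-0.004,0,0,0],[1,0,0,-0.02,0,0,0],[1,0,0,-0.04,0,0,0],[1,0,0,-0.045,0,0,0],[1,0,0,-0.045,0,0,0],[1,0,0,-0.02,0,0,0],[1,0,0,0,0,0,0],[1,0,0,0,0,0,0]])

```text
t: 24.15
position: [469.8, -81.8, 256.7]
tcp_rot: [0.074, 0.963, -0.02, 0.258]
wrist_force: [-0.2, 0.6, 0.6]
finger_gap: 0.002
```

```bash

python3 - <<'E'
from h import *
delta([549.3,-93,117],tgt(None,-8.8,30))
im=env.capture("wrist");cv2.imwrite("pics/w18.png",im[:,:,::-1])
im=env.capture("scene");cv2.imwrite("pics/s18.png",im[:,:,::-1]);cv2.imwrite("pics/s18c.png",cv2.resize(im[200:300,270:370],None,fx=6,fy=6,interpolation=cv2.INTER_CUBIC)[:,:,::-1])
im=env.capture("top");cv2.imwrite("pics/t18.png",im[:,:,::-1])
for n in("top","scene"):
    m=env.camera_model(n)
    for t in("key_top","key_shoulder","grip_pad"):print(n,t,[np.round(c2w(m,r['centre']),1).tolist() for r in env.place_of(n,t) if c2w(m,r['centre'])[1]<0][:2])
E
```

```text
pos [469.8 -81.8 256.7] F [-0.2  0.6  0.6] gap 0.002 t 24.15
rotvec tool [-0.0005  0.0002  0.0001]
shift in current tool axes mm [  0.4   1.2 161.1]  in target axes [  0.3   1.1 161.1]
top key_top [[554.3, -98.4, 105.2]]
top key_shoulder [[566.1, -96.4, 85.3]]
top grip_pad [[475.5, -83.6, 44.4]]
scene key_top [[556.7, -98.4, 110.6], [588.9, -102.1, 49.2]]
scene key_shoulder [[566.3, -98.2, 88.0]]
scene grip_pad [[483.5, -82.4, 44.5]]
```

View pics/w18.png

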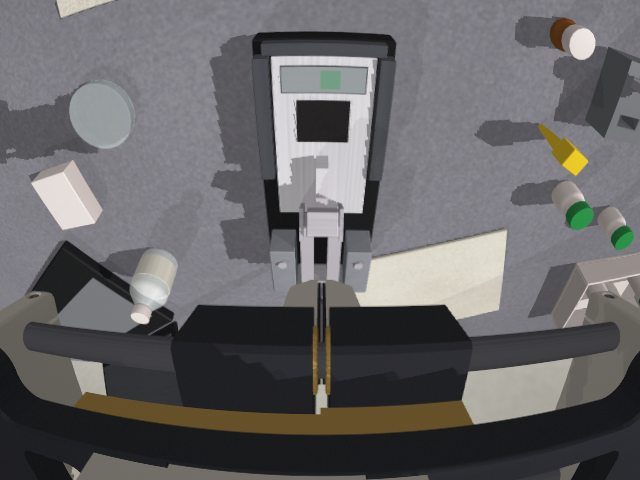

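View pics/s18.png

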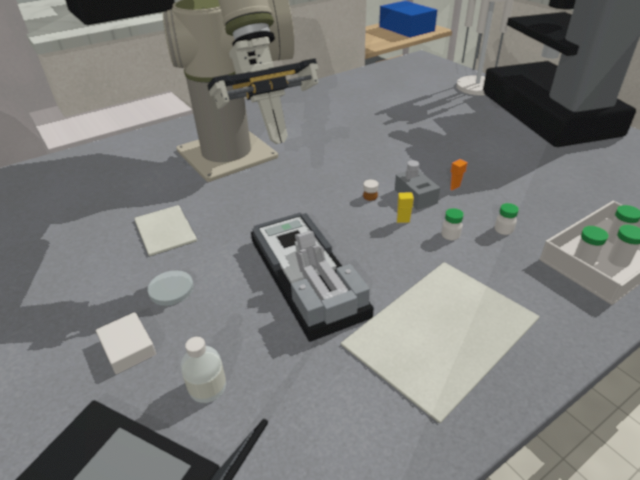

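View pics/s18c.png

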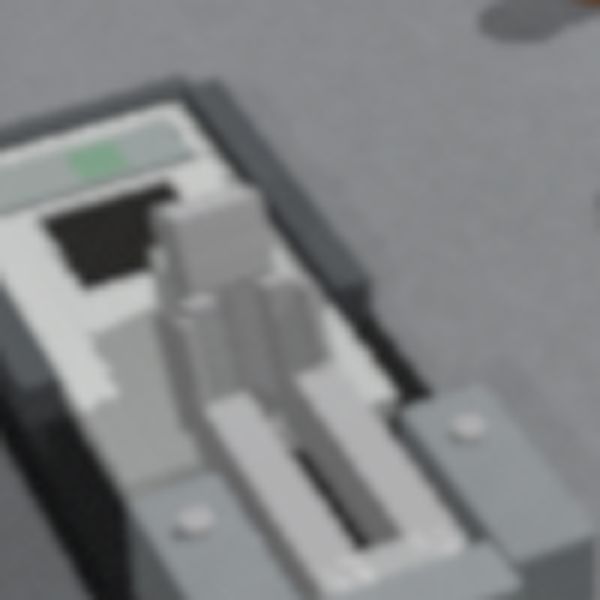

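The key's head is down on the jaws, at (225,240) in the scene crop. The carrier is against its stop and the bystanders look unmoved. The arm is clear, so I hand in.

```bash
python3 -c "
from rig import env
print(env.finish_job(), env.state()['t'])"
```

```text
the job is handed in; nothing more can be done
the job is handed in; nothing more can be done
```

I drew the carrier to its front stop, set the square-headed key in the pocket and drove it home. I handed the job in just after about 24 s on the robot's clock, with the arm clear of everything.

- **Carrier:** I pressed the rubber pad with 8–16 N and pulled until the pull force rose to 9 N. In the pictures the carrier is flush against its stop.
- **Key set in the pocket:** I took the square-headed key from the rack, inserted it at 30° and let go when it was loosely seated. The network measurements put its head about 13 mm clear of the jaws.
- **Key driven:** I pushed it down about 12 mm with the closed fingers until it stopped hard at about 48 N. A second push rose from 8 to 28 N with about 0.4 mm of travel, well above the 17 N it takes to drive the key.

**Last checks:**
- The key's shoulder measured 85 mm high in the top view and 88 mm in the scene view, against the pocket mouth at 85 mm; that is within the networks' error.
- The round-headed key, jars, bottle, dish, slide box and the orange and yellow look-alikes look unmoved in the last scene and wrist pictures.

**Disagreements:**
- While I lined the key up, the scene camera put its tip about 2 mm further sideways than the wrist camera did. I went by the wrist camera, and the key went in with only about 4.5 N of sideways force.
- Contact readings before and after driving gave about 10.5 mm of travel, against the 12 mm expected. I put this down to arm flex and reading noise, because the stop was hard.
- The 48 N peak was at the fingertips. I took the 40 N limit to cover only the arm and the gripper's body.

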